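# Assemble the inspection lamp's optics and clamp them

## Robot

A 6-joint arm with a two-finger parallel gripper is mounted at the origin on the work surface. World frame = base frame: x ahead of the robot, y to its left, z up, the work surface at z = 0. Lengths are in m, angles in rad, forces in N, time in s.
With the tool pointing down it reaches from about 0.35 to 0.775 m from the base axis. Payload 5.5 kg.
Tool frame: the origin (TCP) lies midway between the tips of the shut fingers; the grasp point (between the pads) lies 19 mm behind it; z points along the fingers, y is the direction in which the jaws open and shut (so a half turn about z gives the same grasp; the last joint's range is limited). The gripper opens to 85 mm and grips with 20 to 120 N. Pads are 22 mm wide; open, the fingers measure 114 mm over their backs; the gripper's body (76 mm by 85 mm) begins 54 mm behind the grasp point. The pads swing forward as they close: fully open they stand 13 mm farther back than shut.
Start: joints at [-1.481, 0.313, 0.046, 1.304, 0, 1.431], TCP at [0.131, -0.56, 0.194] pointing down, gripper open.
Joint ranges: [-2.76, 2.76], [-0.86, 1.69], [-1.03, 1.26], [-2.2, 2.34], [-1.47, 1.5], [-3.14, 3.14]. Speed limits (rad/s): [2.57, 2.57, 3.14, 3.14, 3.14, 3.14].

## Interface

Orientations are given as a unit quaternion [w, x, y, z].
In Python, from workcell import bot gives the robot as it stands.
- The arm moves only by the tool carry_out, never from a script. Its argument "series" is a list of rows, each a list of 3 entries, a list of its own where there are three numbers: the shift along the world's x, y, z scaled (see below), then the turn, a rotation vector about the world's x, y, z scaled (see below), then the closure, from 0 (fully open) to 1 (shut). A call has 1 to 12 rows; each row is the pose to reach, as a shift and turn from the pose measured when the call began; what a row does not reach only later rows make up. The controller multiplies each number of a shift by 15 cm and each number of a turn by 2 rad. A row lasts 1/8 s, in which the tool goes at most 62.5 mm and 10.7 degrees, less where a joint would pass 70% of its speed; a pose out of reach is approached as far as the arm can. A call with a number of a shift or a turn outside -1 to 1 is refused whole. A call with a gripper value outside its range is refused whole. The fingers move at their own pace and stop on an object; "force" is the grip in N (left out, the last holds). Time passes only in rows, so rows that repeat a pose let the fingers close. It gives the time, the measured TCP pose, the force and the opening at its end, in the units of the state.
- bot.get_state(): the state, without advancing time (a new reading comes with each control period).
- bot.read_camera(name): name is "scene" or "top"; returns the picture (480x640x3 uint8, blue, green, red); there is no depth.
- bot.get_calibration(name): a dict with "fov_y" (degrees; the focal length in pixels is half the picture's height over the tangent of half this angle, whatever the lens; pixels are square), "cx", "cy" (the principal point, pixels), "distortion" ([k1, k2, p1, p2, k3] as OpenCV has them; the pictures are not rectified), "pose" (4x4, takes a point from camera to world coordinates). Camera axes: x right, y down, z forward; pixel columns grow to the right and rows downward; lengths in m; the calibration is good to about 2 mm. A picture is of the moment at which its call begins. get_calibration takes no time and is no camera call.
- bot.hand_in(): hands the job in, once; it reports no verdict.
Trained networks look in the newest picture that a camera, given by its name, has taken for a name from the list of things; names that differ only in an ending like _2 or _b are one class to them, and where a whole thing is asked for, a point or a joint stands for the part that bears it (a point fixed in the world has none). Each returns a list of dicts, best first, with "score" (0 to 1); they miss things now and then, are a little off and sometimes report something else, mostly with a low value. They report only what shows in the picture. A call takes as long as a camera call. They do not tell look-alikes from the thing itself.
- bot.trace(camera, label): "region" (480x640 bool, what is visible of it) and "pixel" ([column, row] in pixels, amid what is visible of it).
- bot.landmark_of(camera, label): "pixel" ([column, row] in pixels: a listed point, or the origin of a listed thing).
The state is a dict: "t": time; "joint_pos": joint angles; "dq": joint speeds; "effort": joint torques, N m; "ee_pos": TCP position; "tool_rot": TCP orientation; "force": force on the tool from outside, world axes, zero at the start; "torque": the same for the moment, N m; "opening": finger opening in m.
Only numpy, scipy, OpenCV 4.12 (cv2) and the standard library are available. Lean on these libraries where they do the work, as an engineer would, in place of code of your own. Each camera call takes 0.05 s, during which the arm holds its last target.

## Task

Put together the optics of the stone-inspection lamp: drop the brass-ringed magnifier lens into the barrel, then the bare aluminium spacer ring, then the amber filter, each lying flat on the one before. Then take the bracket arm by its red peg, swing it fully home over the barrel, and only then turn the brass retaining ring clockwise by its crossbar until it bears firmly on the filter and stays tight when you let go. Leave the green filter, the stones, tweezer block, jar and saucer where they are.

Things in the scene. Friction and masses are not known exactly. Their poses are not given: they have to be found in the camera images.
- barrel_floor (a point): Centre of the flat inner floor of the barrel, 14 mm above the bench. The barrel is a fixed upright black cup on a cast-aluminium base plate: bore 52 mm diameter, outside 72 mm diameter, 42 mm deep, with a 5 mm high 45 degree funnel at the mouth (62 mm wide at the rim). z up; the arm's pivot lies 115 mm from the barrel's axis in this frame's -y direction. The whole station stands anywhere and at any yaw within about 0.4 rad
- barrel_rim (a point): Centre of the barrel's mouth, on its axis at the height of the rim, 56 mm above the bench
- pivot (a point): Point on the vertical pivot axis of the swing-arm bracket, 70 mm above the bench. The column and its boss are 40 mm across and reach 84 mm above the bench; the base plate is 92 x 205 mm, 14 mm thick
- swing (a joint): Swing angle of the cast-aluminium bracket arm in rad: 0 = fully home against its stop, with the ring exactly over the barrel; grows anticlockwise seen from above, to 1.9. Starts swung open by 1.1 to 1.7. Stiff hinge (0.12 N m), stays where left
- peg (a point): Middle of the grip of the red round handle peg that stands up from the arm, 60 mm from the pivot axis: 14 mm diameter, free from 78 to 114 mm above the bench; this point is 100 mm above the bench. It moves with the arm
- clamp (a joint): Turn of the brass retaining ring in rad: 0 = fully up, grows as it is turned clockwise seen from above, limit 2.5. Its coarse thread lowers it 2.2 mm per rad. With lens, spacer and filter in the barrel it meets the filter at about 1.6; turning it 0.1 to 0.4 rad further clamps them. Thread friction 0.04 N m holds it where it is left
- knob (a point): Centre of the brass crossbar on top of the retaining ring, used to turn it: bar 46 mm long along this point's x axis, 12 mm wide (y), 22 mm tall (z); when up, it spans 90 to 112 mm above the bench. It sits on the ring's axis at the arm's end, 115 mm from the pivot, and sinks with the ring. The arm's hub below it is 60 mm across, its top 80 mm above the bench
- retainer: The brass retaining ring itself, 40 mm outside, 30 mm inside diameter, carried in the hub at the arm's end; its lower edge is 57.5 mm above the bench when up. Origin on its axis, at bench height when up
- lens_mid (a point): Centre of the magnifier lens: clear glass in a brass ring, a flat disc 48 mm diameter and 15 mm thick; z is its axis. Lies flat on the bench
- spacer_mid (a point): Centre of the spacer: bare open aluminium ring, 48 mm outside and 38 mm inside diameter, 12 mm thick; z is its axis. Lies flat on the bench
- filter_mid (a point): Centre of the amber filter: orange glass in a black ring, 48 mm diameter, 13 mm thick; z is its axis. Lies flat on the bench
- filter: The same amber filter; origin at the centre of its underside
- spare_mid (a point): Centre of the spare green filter, in a black ring, 48 mm diameter, 13 mm thick. Not used; leave it
- basalt_mid (a point): Centre of a black basalt baduk stone, 22 mm diameter, 9 mm thick, on the bench. Leave it
- shellstone_mid (a point): Centre of a white baduk stone, 22 mm diameter, 9 mm thick, on the bench. Leave it
- tweezers_mid (a point): Centre of the bamboo tweezer block, 36 (x) x 50 (y) x 24 mm tall; steel tweezers 110 mm long lie along y on its top, up to 29 mm above the bench. Leave it
- saucer: White porcelain inspection saucer, 90 mm diameter, 14 mm tall; origin at the centre of its underside. Leave it
- oil_mid (a point): Centre of a small jar, 34 mm diameter, 60 mm tall. Leave it
Not all that is in view belongs to the job. Leave any blue, pink or purple look-alike of the filter alone.

How it is judged:
By the outcome, as a careful person would: the job done as asked, in the order asked, and still so for the second after the job is handed in, with the robot touching nothing.
It also fails if it takes over 72 s, if anything falls off the work surface, if the arm or the gripper's body presses on something with over 40 N, if the wrist force passes 120 N, or if a joint passes its speed limit or range.

## Working session

There is one attempt and no reset: what is moved stays moved. The work goes in short steps, Python scripts to look and compute and a tool call to move; the robot and the scene stay as the last step left them, time stands still between calls to the robot, and variables do not carry over. Pictures are saved under pics/ and viewed, and the job is handed in when it is done.

Besides the shell and the picture viewer there is one more tool, called after "Emit:" by a JSON object that holds its "method" and its "body". carry_out: Moves the arm, as the interface text tells. Its arguments: {"type":"object","properties":{"series":{"type":"array"},"force":{"type":"number"}},"required":["series"]}

```bash
ls; mkdir -p pics
python3 - <<'E'
from workcell import bot
import cv2
print(bot.get_state())
for n in ("scene","top"):
    im=bot.read_camera(n); cv2.imwrite(f"pics/{n}0.png",im)
    c=bot.get_calibration(n); print(n,c)
E
```

```text
pics
{'t': 0.0, 'joint_pos': array([-1.48061635e+00,  3.13979174e-01,  4.49610367e-02,  1.30358365e+00,
        8.38480339e-06,  1.43123110e+00]), 'dq': array([-5.39145829e-05,  5.09534249e-04,  9.28297360e-04, -2.36036481e-03,
        8.42841679e-04, -9.14599282e-04]), 'effort': array([ 5.55472925e-04, -4.80627251e+01,  2.98535174e+01,  1.93822884e-02,
       -1.56578426e-05,  1.16512059e-06]), 'ee_pos': array([ 0.13090461, -0.55930593,  0.19291366]), 'tool_rot': array([-9.02349472e-04,  9.93408991e-01,  1.14620078e-01,  2.64795859e-05]), 'force': array([-0.3074939 ,  0.35317249, -0.04357655]), 'torque': array([0.00919918, 0.02372621, 0.00280301]), 'opening': 0.08551073657301174}
scene {'fov_y': 46.13389547167393, 'cx': 317.48126374538873, 'cy': 243.69292563149614, 'distortion': array([-0.15888532,  0.        ,  0.        ,  0.        ,  0.        ]), 'pose': array([[-0.86184472,  0.36428861, -0.35287036,  0.85319382],
       [ 0.50686086,  0.6430372 , -0.57410385,  0.64897618],
       [ 0.01776927, -0.67364454, -0.73884185,  0.80133461],
       [ 0.        ,  0.        ,  0.        ,  1.        ]])}
top {'fov_y': 55.0451173750841, 'cx': 322.58976139902074, 'cy': 239.03397645050052, 'distortion': array([-0.05156124,  0.        ,  0.        ,  0.        ,  0.        ]), 'pose': array([[ 0.01842977, -0.98857269,  0.1496141 ,  0.38270018],
       [-0.99978254, -0.01968186, -0.00689231,  0.09003728],
       [ 0.00975823, -0.14945454, -0.98872044,  0.84847624],
       [ 0.        ,  0.        ,  0.        ,  1.        ]])}
```

View pics/scene0.png

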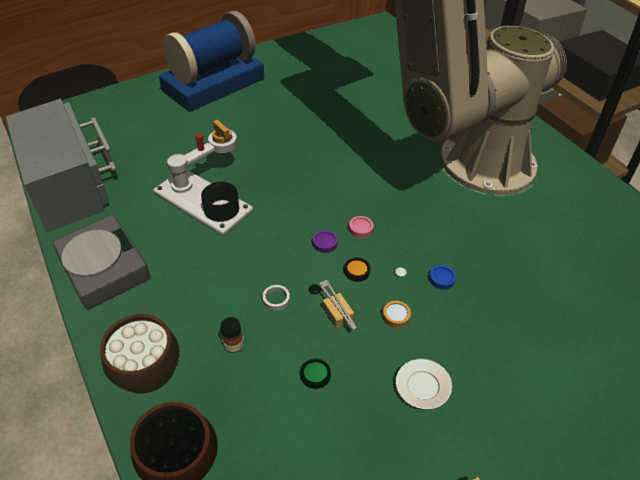

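View pics/top0.png

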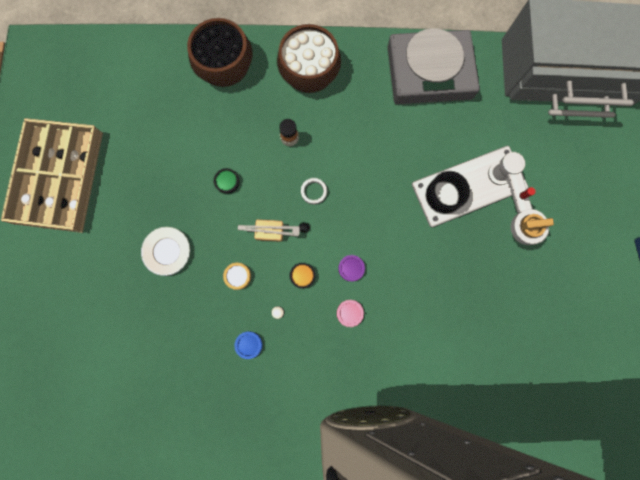

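Candidates in the top view:
- **Lens:** brass-ringed clear disc at (237,276). The saucer at (165,251) is the only similar item.
- **Spacer:** open ring at (314,190).
- **Amber filter:** orange disc at (302,275). The look-alikes are purple (352,268), pink (350,313), blue (248,345) and green (227,181).
- **Station:** barrel at (448,192), pivot at (513,163), knob at (540,225).

```bash
cat > h.py <<'E'
from workcell import bot
import cv2, numpy as np
from scipy.spatial.transform import Rotation as R
def K(c):
    f=240/np.tan(np.radians(c['fov_y']/2)); return np.array([[f,0,c['cx']],[0,f,c['cy']],[0,0,1]])
def ray(n,px):
    c=bot.get_calibration(n)
    p=cv2.undistortPoints(np.array([[px]],float),K(c),c['distortion'])[0,0]
    return c['pose'][:3,3], c['pose'][:3,:3]@np.array([p[0],p[1],1])
def at(n,px,z):
    o,d=ray(n,px); return o+d*(z-o[2])/d[2]
def proj(n,P):
    c=bot.get_calibration(n); T=np.linalg.inv(c['pose'])
    return cv2.projectPoints(np.array(P,float).reshape(-1,3),cv2.Rodrigues(T[:3,:3])[0],T[:3,3],K(c),c['distortion'])[0][:,0]
def tri(a,b):
    A=[];B=[]
    for n,px in (("scene",a),("top",b)):
        o,d=ray(n,px);d/=np.linalg.norm(d);M=np.eye(3)-np.outer(d,d);A.append(M);B.append(M@o)
    return np.linalg.lstsq(np.vstack(A),np.hstack(B),rcond=None)[0]
def snap(n,name,crop=None,s=1):
    im=bot.read_camera(n)
    if crop: x0,y0,x1,y1=crop; im=im[y0:y1,x0:x1]
    cv2.imwrite("pics/"+name+".png",cv2.resize(im,None,fx=s,fy=s,interpolation=cv2.INTER_CUBIC)); return im
E
python3 - <<'E'
from h import *
np.set_printoptions(precision=4,suppress=True)
im=snap("top","crop1",(200,150,400,300),4)
bot.read_camera("scene")
Z=dict(barrel_rim=.056,pivot=.07,peg=.1,knob=.101,lens_mid=.0075,spacer_mid=.006,filter_mid=.0065)
for l,z in Z.items():
    for n in("top","scene"):
        for r in bot.landmark_of(n,l)[:4]:
            print(l,n,round(r['score'],2),np.round(r['pixel'],1),at(n,r['pixel'],z)[:2])
print(bot.get_state()['t'])
E
```

```text
barrel_rim top 0.89 [454.8 185.3] [ 0.6043 -0.1497]
barrel_rim scene 0.72 [219.8 191.5] [ 0.5936 -0.1438]
pivot top 0.71 [510.4 165.3] [ 0.6397 -0.2467]
pivot scene 0.62 [173.2 166.4] [ 0.6508 -0.2459]
pivot scene 0.24 [222.7 205.6] [ 0.6095 -0.0902]
peg top 0.78 [528.1 193.3] [ 0.5813 -0.2621]
peg top 0.4 [284.4 133. ] [0.6777 0.1534]
peg scene 0.95 [201.3 145.1] [ 0.5859 -0.2441]
knob top 0.92 [538.9 224.6] [ 0.5275 -0.2774]
knob scene 0.8 [219.6 131.1] [ 0.5352 -0.2678]
lens_mid top 0.16 [171.8 249.8] [0.4843 0.3619]
lens_mid scene 0.64 [394.5 317.2] [0.4455 0.2447]
spacer_mid top 0.61 [310.2 187.7] [0.6074 0.1093]
spacer_mid scene 0.75 [271.6 297.1] [0.608  0.1008]
filter_mid top 0.76 [249.1 343.7] [0.3179 0.2123]
filter_mid top 0.74 [300.8 275.6] [0.4418 0.1227]
filter_mid top 0.67 [349.8 265. ] [0.4629 0.0334]
filter_mid top 0.57 [350.1 314.4] [0.3733 0.0319]
filter_mid scene 0.97 [359.6 223.8] [0.3741 0.0265]
filter_mid scene 0.97 [443.8 277.8] [0.3149 0.2185]
filter_mid scene 0.91 [356.4 265.4] [0.4385 0.1137]
filter_mid scene 0.62 [325.9 238.4] [0.4525 0.0275]
0.9
```

View pics/crop1.png

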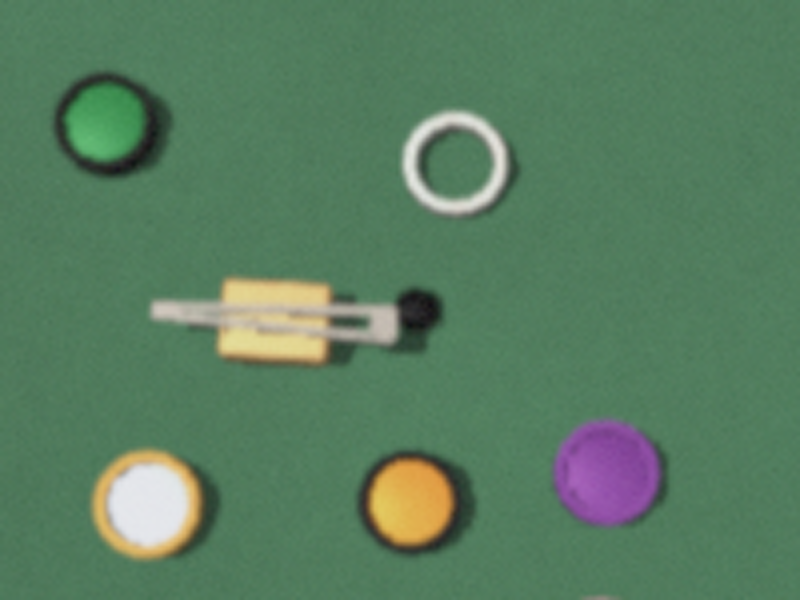

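```bash
cat >> h.py <<'E'
def cyl(x,y,z0,z1,r0,r1=None,n=72):
    a=np.linspace(0,2*np.pi,n,endpoint=False);r1=r0 if r1 is None else r1
    return np.vstack([np.c_[x+r0*np.cos(a),y+r0*np.sin(a),0*a+z0],np.c_[x+r1*np.cos(a),y+r1*np.sin(a),0*a+z1]])
def hullc(n,P):
    h=cv2.convexHull(proj(n,P).astype(np.float32)); m=cv2.moments(h); return np.array([m['m10']/m['m00'],m['m01']/m['m00']]),m['m00']
def maskc(mask):
    cs,_=cv2.findContours(mask.astype(np.uint8),cv2.RETR_EXTERNAL,cv2.CHAIN_APPROX_NONE)
    c=max(cs,key=cv2.contourArea); h=cv2.convexHull(c)
    f=np.zeros(mask.shape,np.uint8);cv2.fillPoly(f,[h],1); ys,xs=np.nonzero(f); return np.array([xs.mean(),ys.mean()]),len(xs)
from scipy.optimize import fsolve
def locate(n,mask,z0,z1,r):
    c,a=maskc(mask); g=at(n,c,(z0+z1)/2)[:2]
    s=fsolve(lambda p:hullc(n,cyl(p[0],p[1],z0,z1,r))[0]-c,g)
    return s,c,a,hullc(n,cyl(*s,z0,z1,r))[1]
def win(shape,px,r):
    m=np.zeros(shape[:2],bool);x,y=map(int,px);m[max(0,y-r):y+r,max(0,x-r):x+r]=1;return m
E
python3 - <<'E'
from h import *
np.set_printoptions(precision=4,suppress=True)
T=cv2.imread("pics/top0.png");S=cv2.imread("pics/scene0.png")
G={}
for n,im,pts in(("top",T,dict(lens=(237,276),spacer=(314,190),amber=(302,275),barrel=(448,192))),("scene",S,dict(lens=(397,313),spacer=(276,297),amber=(357,268),barrel=(220,201)))):
    f=im.astype(float);hsv=cv2.cvtColor(im,cv2.COLOR_BGR2HSV)
    for k,p in pts.items():
        w=win(im.shape,p,34 if k=="barrel" else 18)
        b,g,r=f[...,0],f[...,1],f[...,2]
        if k in("lens","amber","spacer"): m=(r>g-5) & (r>70)  # non green
        if k=="amber":
            m=(r>g+30)
        if k=="barrel": m=(f.max(2)<50)
        z={"lens":(0,.015,.024),"spacer":(0,.012,.024),"amber":(0.012,.013,.018),"barrel":(.014,.056,.036)}[k]
        s,c,a,a2=locate(n,m&w,*z); print(n,k,s,c,a,a2)
v=np.hstack([cv2.resize(T[150:250,400:560],None,fx=4,fy=4,interpolation=cv2.INTER_CUBIC)]);cv2.imwrite("pics/st.png",v)
v=cv2.resize(S[110:240,145:265],None,fx=4,fy=4,interpolation=cv2.INTER_CUBIC);cv2.imwrite("pics/st2.png",v)
E
```

```text
top lens [0.4392 0.2394] [236.7097 275.7002] 627 582.9673285963945
top spacer [0.6013 0.1023] [313.8543 190.9122] 501 538.266935194144
top amber [0.4427 0.12  ] [302.1744 274.9074] 367 309.71295899618417
top barrel [ 0.5964 -0.1413] [447.4801 192.1277] 1331 1513.6417979635298
scene lens [0.4378 0.24  ] [396.57   313.5427] 621 634.9805098013021
scene spacer [0.6014 0.104 ] [275.8    296.9982] 550 579.4348231381737
scene amber [0.4436 0.122 ] [356.768 267.444] 250 239.1429079491645
scene barrel [ 0.5969 -0.1404] [220.0562 200.9862] 1228 1277.5113592401613
```

View pics/st.png

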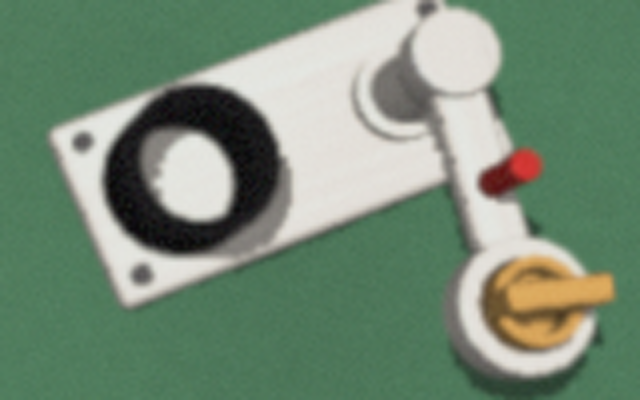

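View pics/st2.png

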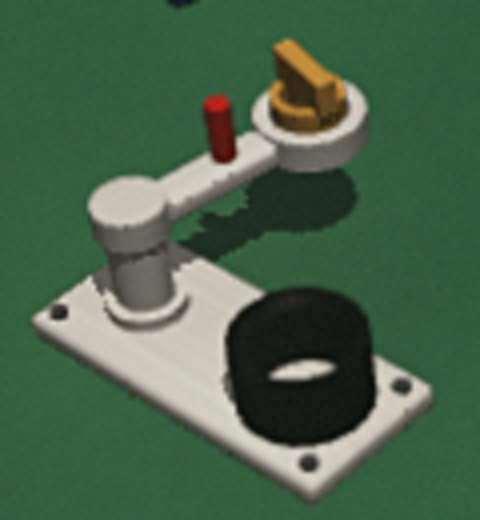

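Both cameras agree to within about 2 mm:

| Item | x (m) | y (m) |
|---|---|---|
| Lens | 0.4385 | 0.2397 |
| Spacer | 0.601 | 0.103 |
| Amber filter | 0.443 | 0.121 |
| Barrel | 0.5966 | -0.141 |

The crops confirm the brass-ringed lens, the open ring and the orange glass in a black ring. The present jaw direction (about world y) is clear around all three. I'll go to the lens first.

Emit:
{"method": "carry_out", "body": {"series": [[[1,1,0],[0,0,0],0],[[1,1,0],[0,0,0],0],[[1,1,0],[0,0,0],0],[[1,1,0],[0,0,0],0]], "force": 40}}

```text
t: 1.4
ee_pos: [0.2827, -0.4074, 0.1942]
tool_rot: [-0.0, 0.993, 0.116, 0.0]
force: [0.2, -0.3, -0.0]
opening: 0.0852
```

Emit:
{"method": "carry_out", "body": {"series": [[[1,1,0],[0,0,0],0],[[1,1,0],[0,0,0],0],[[1,1,0],[0,0,0],0],[[1,1,0],[0,0,0],0]]}}

```text
t: 1.9
ee_pos: [0.4345, -0.255, 0.1944]
tool_rot: [0.0, 0.993, 0.118, 0.001]
force: [0.9, -0.2, 0.1]
opening: 0.0855
```

Emit:
{"method": "carry_out", "body": {"series": [[[0,1,0],[0,0,0],0],[[0,1,0],[0,0,0],0],[[0,1,0],[0,0,0],0]]}}

```text
t: 2.28
ee_pos: [0.4339, -0.1021, 0.1946]
tool_rot: [-0.0, 0.993, 0.119, 0.001]
force: [0.5, 0.2, 0.5]
opening: 0.0853
```

Emit:
{"method": "carry_out", "body": {"series": [[[0,1,0],[0,0,0],0],[[0,1,0],[0,0,0],0],[[0,1,0],[0,0,0],0]]}}

```text
t: 2.65
ee_pos: [0.4333, 0.0505, 0.1948]
tool_rot: [-0.0, 0.993, 0.121, 0.001]
force: [-0.6, -0.3, 0.2]
opening: 0.0853
```

Emit:
{"method": "carry_out", "body": {"series": [[[0,1,0],[0,0,0],0],[[0,1,0],[0,0,0],0],[[0,1,0],[0,0,0],0]]}}

```text
t: 3.02
ee_pos: [0.4342, 0.198, 0.195]
tool_rot: [-0.003, 0.992, 0.127, 0.001]
force: [0.3, -0.9, -0.6]
opening: 0.0854
```

Emit:
{"method": "carry_out", "body": {"series": [[[0.03,0.278,-0.5],[0,0,0],0.2],[[0.03,0.278,-0.9],[0,0,0],0.2],[[0.03,0.278,-0.9],[0,0,0],0.2],[[0.03,0.278,-0.9],[0,0,0],0.2]]}}

```text
t: 3.52
ee_pos: [0.4425, 0.2199, 0.0583]
tool_rot: [-0.011, 0.99, 0.142, -0.003]
force: [0.6, 0.2, 0.4]
opening: 0.0684
```

Run:
```python
from h import *
s=bot.get_state();print(s['ee_pos'],s['tool_rot'],s['opening'])
snap("scene","a1",(330,230,490,350),5)
```

```text
[0.44253452 0.21991942 0.05826439] [-0.01087313  0.98986546  0.1415651  -0.00273151] 0.06839866135637059
```

View pics/a1.png

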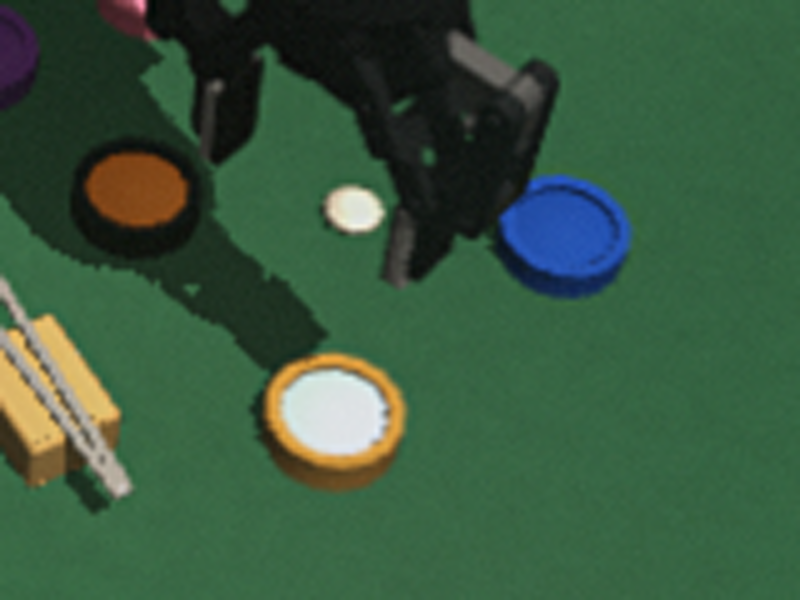

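The y shift fell short because joint 6 is running into its limit. I'll turn the tool about 80° anticlockwise so the jaws lie along x, which is also clear.

Run:
```python
from h import *
s=bot.get_state();print(s['joint_pos'],R.from_quat(s['tool_rot'],scalar_first=True).as_matrix())
```

```text
[ 0.28287634  0.24338569 -0.39241692  0.93432271  0.02225285  3.14057677] [[ 9.59972364e-01  2.80039417e-01 -5.56650168e-03]
 [ 2.80093877e-01 -9.59730612e-01  2.15539205e-02]
 [ 6.93605272e-04 -2.22503111e-02 -9.99752191e-01]]
```

Emit:
{"method": "carry_out", "body": {"series": [[[-0.03,0.0,0.1],[0,0,0.1],0.2],[[-0.03,0.0,0.1],[0,0,0.2],0.2],[[-0.03,0.05,0.1],[0,0,0.3],0.2],[[-0.03,0.13,0.1],[0,0,0.4],0.2],[[-0.03,0.13,0.1],[0,0,0.5],0.2],[[-0.03,0.13,0.1],[0,0,0.6],0.2],[[-0.03,0.13,0.1],[0,0,0.7],0.2],[[-0.03,0.13,0.1],[0,0,0.7],0.2],[[-0.03,0.13,0.1],[0,0,0.7],0.2]]}}

```text
t: 4.7
ee_pos: [0.4409, 0.2401, 0.0768]
tool_rot: [-0.007, 0.666, 0.745, -0.007]
force: [-0.2, 0.4, 0.1]
opening: 0.0684
```

Run:
```python
from h import *
np.set_printoptions(precision=4,suppress=True)
s=bot.get_state();print(s['joint_pos'],s['ee_pos'],s['opening'],R.from_quat(s['tool_rot'],scalar_first=True).as_matrix())
```

```text
[ 0.3348  0.257  -0.3278  1.004   0.0055  1.7936] [0.4409 0.2401 0.0768] 0.06839906737370222 [[-0.1116  0.9936 -0.0189]
 [ 0.9938  0.1116 -0.0007]
 [ 0.0014 -0.0188 -0.9998]]
```

Emit:
{"method": "carry_out", "body": {"series": [[[-0.016,-0.003,-0.25],[0,-0.0095,0],0.2],[[-0.016,-0.003,-0.4],[0,-0.0095,0],0.2],[[-0.016,-0.003,-0.482],[0,-0.0095,0],0.2],[[-0.016,-0.003,-0.482],[0,-0.0095,0],0.2],[[-0.016,-0.003,-0.482],[0,-0.0095,0],0.6],[[-0.016,-0.003,-0.482],[0,-0.0095,0],0.6],[[-0.016,-0.003,-0.482],[0,-0.0095,0],0.6],[[-0.016,-0.003,-0.482],[0,-0.0095,0],0.6]]}}

```text
t: 5.7
ee_pos: [0.4387, 0.2397, 0.0048]
tool_rot: [0.0, 0.666, 0.746, -0.0]
force: [0.5, 1.3, -0.6]
opening: 0.0344
```

Run:
```python
from h import *
snap("scene","a2",(330,230,490,350),5)
```

```text
(no output)
```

View pics/a2.png

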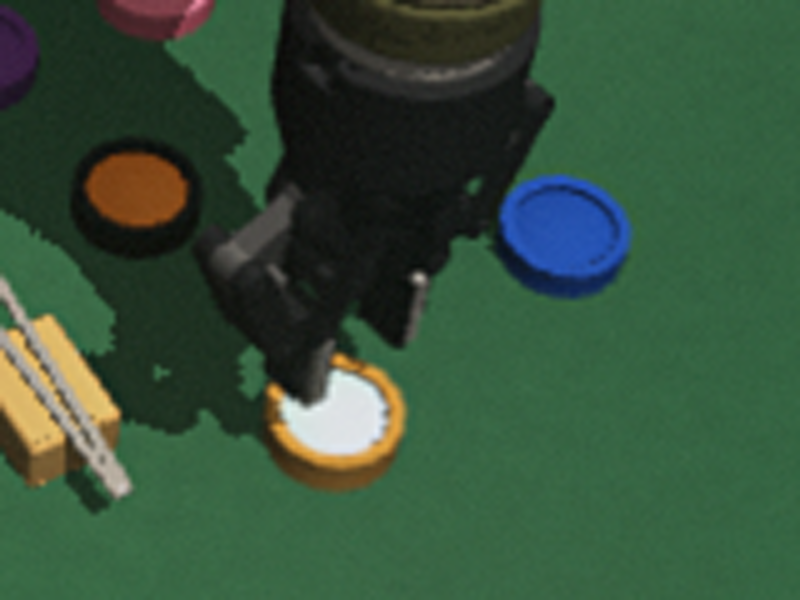

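Run:
```python
from h import *
np.set_printoptions(precision=4,suppress=True)
for px in((393,310),(411,299)):
  for z in(.005,.02,.04): print(px,z,at("scene",px,z))
print(proj("scene",[[.4387,.2397,.0048],[.4387+.017,.2397,.0048],[.4387-.017,.2397,.0048]]))
print(proj("top",[[.4387,.2397,.0048],[.4387+.017,.2397,.0048],[.4387-.017,.2397,.0048]]))
snap("top","a3",(170,200,330,320),5)
s=bot.get_state();print(s['ee_pos'],s['joint_pos'],s['opening'],s['force'])
```

```text
(393, 310) 0.005 [0.4376 0.2296 0.005 ]
(393, 310) 0.02 [0.4455 0.2375 0.02  ]
(393, 310) 0.04 [0.4559 0.248  0.04  ]
(411, 299) 0.005 [0.3959 0.2262 0.005 ]
(411, 299) 0.02 [0.4045 0.2341 0.02  ]
(411, 299) 0.04 [0.416  0.2448 0.04  ]
[[395.8587 314.4289]
 [387.8489 318.4933]
 [403.7583 310.4115]]
[[236.9319 276.0572]
 [237.3466 266.7989]
 [236.5185 285.3665]]
[0.4386 0.2396 0.0046] [ 0.3398  0.3128 -0.4528  0.8051 -0.0007  1.7987] 0.03412437323440886 [-0.6577 -0.1352 -0.8786]
```

View pics/a3.png

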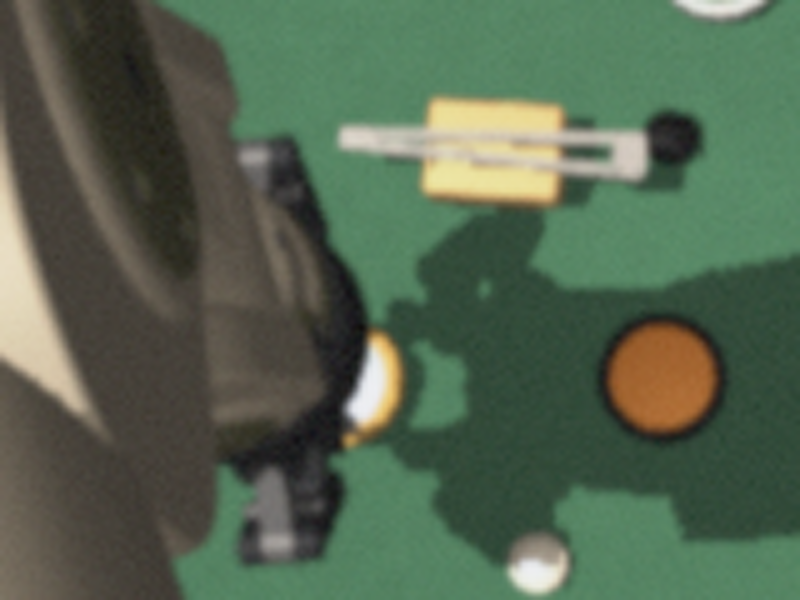

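The opening went to 34 mm, so the fingers closed above the lens without gripping it. The tips look higher than the reported TCP. I'll lift, shut the fingers and measure where the tips really are.

Emit:
{"method": "carry_out", "body": {"series": [[[0,0,0.4],[0,0,0],0.6],[[-0.2,-0.6,0.5],[0,0,0],1],[[-0.2,-0.6,0.5],[0,0,0],1],[[-0.2,-0.6,0.5],[0,0,0],1],[[-0.2,-0.6,0.5],[0,0,0],1],[[-0.2,-0.6,0.5],[0,0,0],1]]}}

```text
t: 6.55
ee_pos: [0.4088, 0.1502, 0.0794]
tool_rot: [0.0, 0.666, 0.746, -0.0]
force: [0.5, 0.4, -0.1]
opening: 0.0004
```

Run:
```python
from h import *
np.set_printoptions(precision=4,suppress=True)
s=bot.get_state();print(s['ee_pos'],s['opening'],s['tool_rot'],s['joint_pos'])
p=proj("scene",[s['ee_pos']])[0];q=proj("top",[s['ee_pos']])[0];print(p,q)
S=bot.read_camera("scene");T=bot.read_camera("top")
x,y=map(int,p); a=cv2.resize(S[y-50:y+50,x-65:x+65],None,fx=6,fy=6,interpolation=cv2.INTER_CUBIC)
cv2.drawMarker(a,(int((p[0]-x+65)*6),int((p[1]-y+50)*6)),(0,0,255),0,20,1)
cv2.imwrite("pics/b1.png",a);cv2.imwrite("pics/b_top.png",T)
```

```text
[0.4088 0.1502 0.0794] 0.0003882098628522765 [ 0.0002  0.6662  0.7458 -0.0001] [ 0.1678  0.1187 -0.4952  0.9569 -0.0005  1.6259]
[385.0495 245.8332] [282.1213 291.9958]
```

View pics/b1.png

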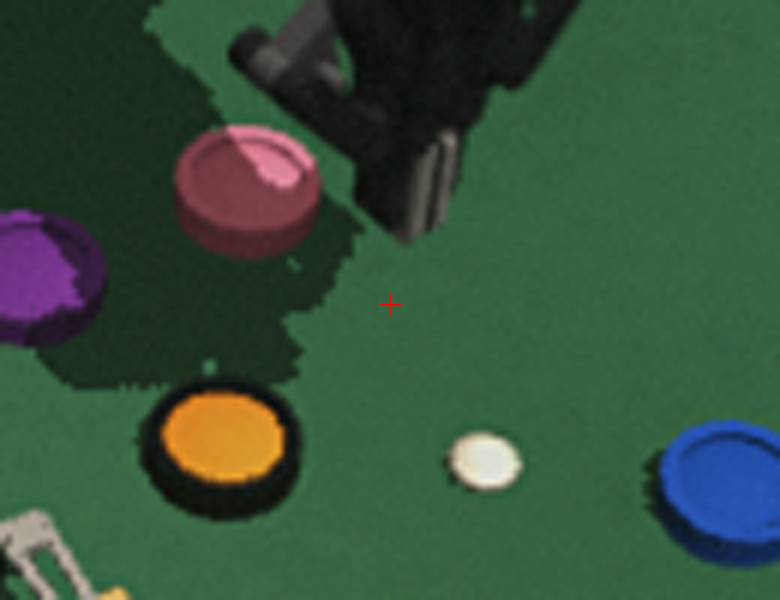

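View pics/b_top.png

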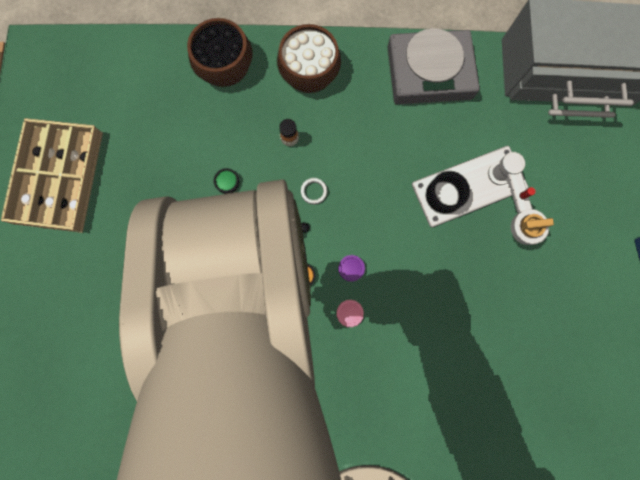

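Run:
```python
from h import *
np.set_printoptions(precision=1,suppress=True)
s=bot.get_state();e=s['ee_pos']
for d in([0,0,0],[0,0,.02],[0,0,.03],[0,0,.04],[-.02,-.02,0],[0,-.03,0],[0,.011,.03],[0,.011,.04]): print(d,proj("scene",[e+d])[0])
```

```text
[0, 0, 0] [385.1 245.8]
[0, 0, 0.02] [386.4 238. ]
[0, 0, 0.03] [387. 234.]
[0, 0, 0.04] [387.7 229.9]
[-0.02, -0.02, 0] [387.9 234.4]
[0, -0.03, 0] [375.4 234.9]
[0, 0.011, 0.03] [390.8 238.1]
[0, 0.011, 0.04] [391.4 234. ]
```

Emit:
{"method": "carry_out", "body": {"series": [[[-0.12,-0.4,0],[0,0,0],1],[[-0.12,-0.4,-0.3],[0,0,0],1],[[-0.12,-0.4,-0.46],[0,0,0],1],[[-0.12,-0.4,-0.46],[0,0,0],1],[[-0.12,-0.4,-0.46],[0,0,0],1]]}}

```text
t: 7.28
ee_pos: [0.3913, 0.0906, 0.011]
tool_rot: [0.0, 0.666, 0.746, -0.0]
force: [-0.5, 0.1, 0.4]
opening: -0.0001
```

Run:
```python
from h import *
np.set_printoptions(precision=4,suppress=True)
s=bot.get_state();e=s['ee_pos'];print(e,s['force'])
p=proj("scene",[e])[0]
S=bot.read_camera("scene");x,y=map(int,p); a=cv2.resize(S[y-50:y+50,x-65:x+65],None,fx=6,fy=6,interpolation=cv2.INTER_CUBIC)
cv2.drawMarker(a,(int((p[0]-x+65)*6),int((p[1]-y+50)*6)),(0,0,255),0,20,1)
cv2.imwrite("pics/b2.png",a)
```

```text
[0.3913 0.0906 0.011 ] [-0.5201  0.0806  0.4423]
```

View pics/b2.png

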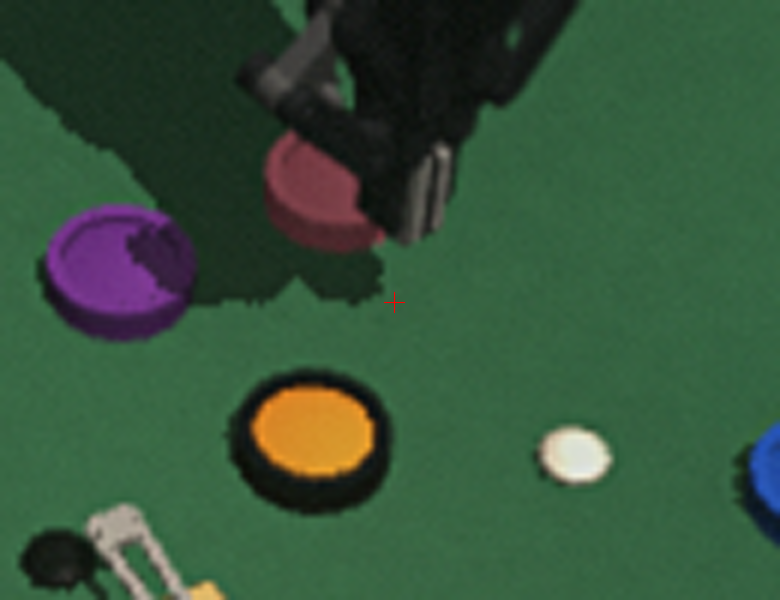

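The tips are about 10 px above the projected TCP, and the shadow shows a gap to the bench. I'll probe downward gently on this clear bench spot.

Emit:
{"method": "carry_out", "body": {"series": [[[0,0,-0.07],[0,0,0],1],[[0,0,-0.1],[0,0,0],1],[[0,0,-0.1],[0,0,0],1]]}}

```text
t: 7.7
ee_pos: [0.3913, 0.0906, -0.0041]
tool_rot: [0.0, 0.666, 0.746, -0.0]
force: [0.5, 0.5, -0.4]
opening: -0.0002
```

Emit:
{"method": "carry_out", "body": {"series": [[[0,0,-0.03],[0,0,0],1],[[0,0,-0.06],[0,0,0],1],[[0,0,-0.06],[0,0,0],1]]}}

```text
t: 8.07
ee_pos: [0.3908, 0.0906, -0.0135]
tool_rot: [0.0, 0.666, 0.746, -0.0]
force: [-0.9, 0.2, -0.5]
opening: 0.0003
```

Emit:
{"method": "carry_out", "body": {"series": [[[0,0,-0.03],[0,0,0],1],[[0,0,-0.06],[0,0,0],1]]}}

```text
t: 8.32
ee_pos: [0.3908, 0.0906, -0.0228]
tool_rot: [0.0, 0.666, 0.746, -0.0]
force: [1.2, 0.1, -0.1]
opening: 0.0001
```

Run:
```python
from h import *
np.set_printoptions(precision=4,suppress=True)
s=bot.get_state();e=s['ee_pos'];print(e,s['force'],s['effort'],s['joint_pos'])
p=proj("scene",[e])[0]
S=bot.read_camera("scene");x,y=map(int,p); a=cv2.resize(S[y-50:y+50,x-65:x+65],None,fx=6,fy=6,interpolation=cv2.INTER_CUBIC)
cv2.drawMarker(a,(int((p[0]-x+65)*6),int((p[1]-y+50)*6)),(0,0,255),0,20,1)
cv2.imwrite("pics/b3.png",a)
```

```text
[ 0.3908  0.0906 -0.0228] [ 1.1511  0.1097 -0.0852] [ -0.0003 -32.9846  21.848    0.1753  -0.0024   0.    ] [ 0.0275  0.1868 -0.7168  0.6677 -0.0007  1.4845]
```

View pics/b3.png

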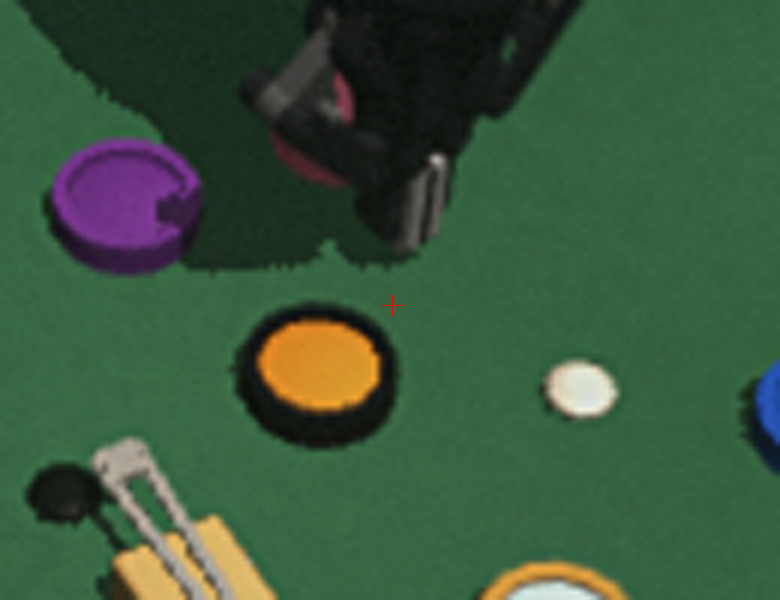

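Emit:
{"method": "carry_out", "body": {"series": [[[0,0,-0.02],[0,0,0],1],[[0,0,-0.02],[0,0,0],1]]}}

```text
t: 8.62
ee_pos: [0.3901, 0.0905, -0.0265]
tool_rot: [-0.0, 0.666, 0.746, -0.001]
force: [-0.4, -0.9, 0.3]
opening: 0.0002
```

Emit:
{"method": "carry_out", "body": {"series": [[[0,0,-0.02],[0,0,0],1],[[0,0,-0.02],[0,0,0],1]]}}

```text
t: 8.88
ee_pos: [0.3899, 0.0905, -0.0297]
tool_rot: [-0.001, 0.666, 0.746, -0.001]
force: [0.8, -0.3, -0.0]
opening: -0.0
```

Emit:
{"method": "carry_out", "body": {"series": [[[0,0,-0.02],[0,0,0],1],[[0,0,-0.02],[0,0,0],1]]}}

```text
t: 9.12
ee_pos: [0.3897, 0.0905, -0.0329]
tool_rot: [-0.001, 0.666, 0.746, -0.001]
force: [-0.9, 0.9, 0.1]
opening: -0.0001
```

Run:
```python
from h import *
np.set_printoptions(precision=4,suppress=True)
s=bot.get_state();e=s['ee_pos'];print(e,s['force'],s['effort'],s['joint_pos'],s['tool_rot'])
p=proj("scene",[e])[0];print(p)
S=bot.read_camera("scene");x,y=map(int,p); a=cv2.resize(S[y-50:y+50,x-65:x+65],None,fx=6,fy=6,interpolation=cv2.INTER_CUBIC)
cv2.drawMarker(a,(int((p[0]-x+65)*6),int((p[1]-y+50)*6)),(0,0,255),0,20,1)
cv2.imwrite("pics/b4.png",a);print(x-65,y-50)
```

```text
[ 0.3897  0.0905 -0.0329] [-0.8944  0.8835  0.109 ] [ -0.013  -32.8712  21.055   -0.0528  -0.0025   0.    ] [ 0.0275  0.2032 -0.7293  0.6409 -0.0006  1.4845] [-0.0007  0.6658  0.7461 -0.0011]
[369.4294 261.0912]
304 211
```

View pics/b4.png

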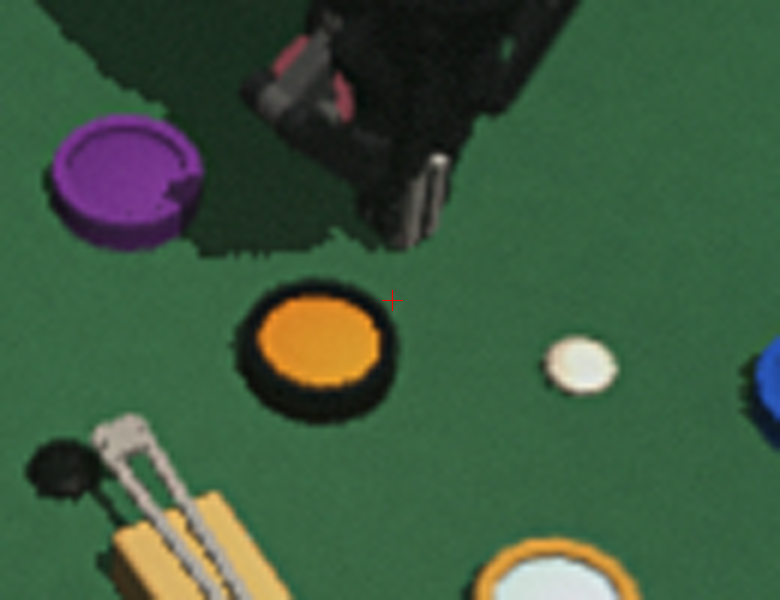

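Run:
```python
from h import *
np.set_printoptions(precision=4,suppress=True)
for px in((371.5,251.7),(373.5,251.5),(376,250.3)):
  for z in(0,.003): print(px,z,at("scene",px,z))
M=R.from_quat(bot.get_state()['tool_rot'],scalar_first=True).as_matrix()
print(M)
# shut fingers footprint at z=0.002 : 29mm along tool y, 22 along tool x
for z in (0,.003):
  c=np.array([.39,.0905,z]); print(proj("scene",[c+M@[a*.011,b*.0145,0] for a in(-1,1) for b in(-1,1)]))
```

```text
(371.5, 251.7) 0 [0.3913 0.0949 0.    ]
(371.5, 251.7) 0.003 [0.393 0.097 0.003]
(373.5, 251.5) 0 [0.3877 0.0964 0.    ]
(373.5, 251.5) 0.003 [0.3894 0.0985 0.003 ]
(376, 250.3) 0 [0.3818 0.0962 0.    ]
(376, 250.3) 0.003 [0.3835 0.0983 0.003 ]
[[-0.1135  0.9935 -0.0025]
 [ 0.9935  0.1135 -0.0007]
 [-0.0004 -0.0026 -1.    ]]
[[372.7503 243.2015]
 [361.2763 249.8222]
 [380.2372 250.0692]
 [368.7337 256.8411]]
[[372.8902 242.1531]
 [361.3947 248.7751]
 [380.3944 249.0241]
 [368.8692 255.7978]]
```

Emit:
{"method": "carry_out", "body": {"series": [[[0,0,-0.015],[0,0,0],1],[[0,0,-0.03],[0,0,0],1],[[0,0,-0.03],[0,0,0],1]]}}

```text
t: 9.55
ee_pos: [0.3897, 0.0905, -0.0374]
tool_rot: [-0.001, 0.666, 0.746, -0.001]
force: [0.3, 0.4, -0.2]
opening: -0.0001
```

Emit:
{"method": "carry_out", "body": {"series": [[[0,0,-0.02],[0,0,0],1],[[0,0,-0.025],[0,0,0],1],[[0,0,-0.025],[0,0,0],1]]}}

```text
t: 9.93
ee_pos: [0.39, 0.0905, -0.0377]
tool_rot: [-0.0, 0.666, 0.746, -0.001]
force: [-14.7, -0.9, 52.0]
opening: -0.0001
```

Run:
```python
from h import *
np.set_printoptions(precision=4,suppress=True)
s=bot.get_state();e=s['ee_pos'];print(e,s['force'],s['effort'],s['joint_pos'],s['tool_rot'])
S=bot.read_camera("scene"); a=cv2.resize(S[211:311,304:434],None,fx=6,fy=6,interpolation=cv2.INTER_CUBIC)
cv2.imwrite("pics/b5.png",a)
```

```text
[ 0.39    0.0905 -0.0377] [-14.6717  -0.8582  52.0486] [ -0.9088 -16.0531  16.7876  -6.4159   0.2027  -0.0018] [ 0.0279  0.2106 -0.7358  0.6255 -0.0011  1.4845] [-0.0001  0.6656  0.7463 -0.0008]
```

View pics/b5.png

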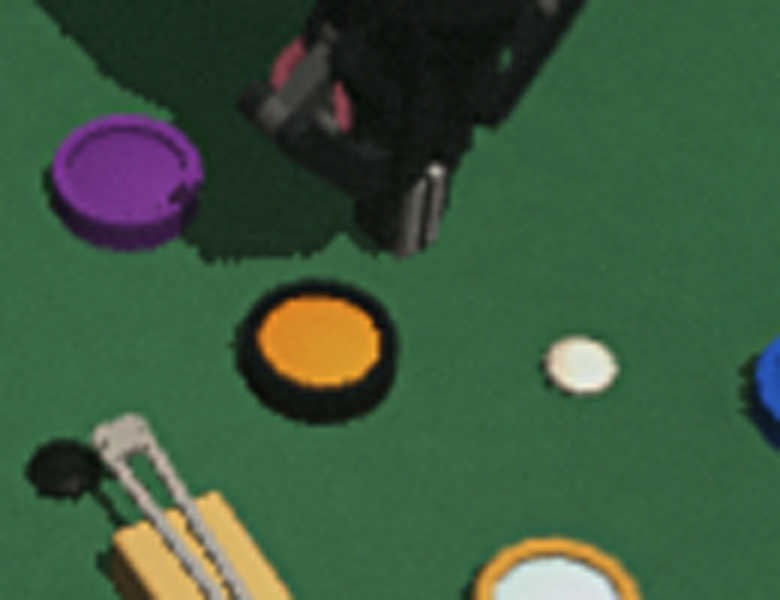

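Contact came at a reported z of -37.6 mm, so the tips sit 37.5 mm higher than reported. The horizontal position agrees to a few mm. From here on I use tip z = reported z + 37.5 mm and go back for the lens.

Emit:
{"method": "carry_out", "body": {"series": [[[0,0,0.3],[0,0,0],0.9],[[0.1,0.3,0.45],[0,0,0],0.2],[[0.2,0.6,0.45],[0,0,0],0.2],[[0.323,0.995,0.45],[0,0,0],0.2],[[0.323,0.995,0.45],[0,0,0],0.2],[[0.323,0.995,0.25],[0,0,0],0.2],[[0.323,0.995,0.25],[0,0,0],0.2]]}}

```text
t: 10.85
ee_pos: [0.4356, 0.2384, -0.0022]
tool_rot: [-0.001, 0.666, 0.746, -0.003]
force: [-0.2, 0.1, -0.2]
opening: 0.0686
```

Run:
```python
from h import *
np.set_printoptions(precision=4,suppress=True)
s=bot.get_state();e=s['ee_pos'];print(e,s['opening'])
S=bot.read_camera("scene"); a=cv2.resize(S[255:355,330:460],None,fx=6,fy=6,interpolation=cv2.INTER_CUBIC)
cv2.imwrite("pics/b6.png",a)
```

```text
[ 0.4356  0.2384 -0.0022] 0.06855771442041397
```

View pics/b6.png

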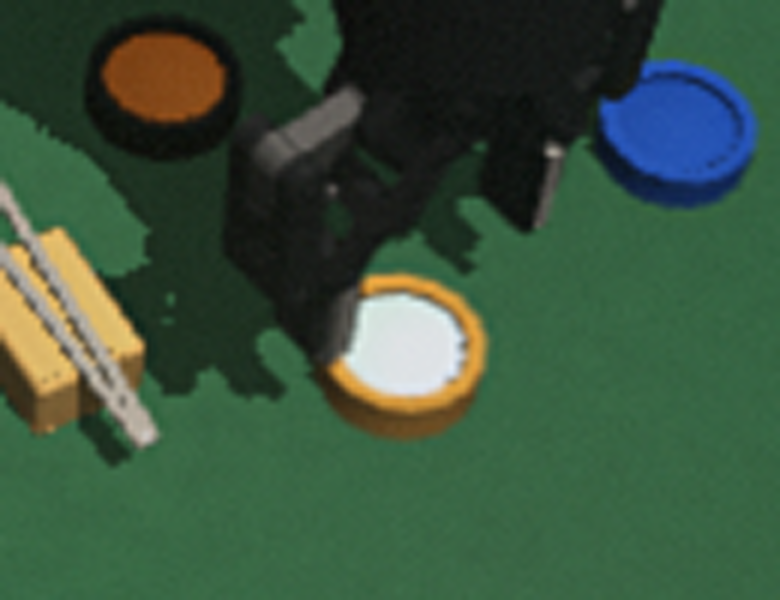

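Emit:
{"method": "carry_out", "body": {"series": [[[0.02,0.01,-0.1],[0,0.003,0],0.2],[[0.02,0.01,-0.212],[0,0.003,0],0.2],[[0.02,0.01,-0.212],[0,0.003,0],0.2],[[0.02,0.01,-0.212],[0,0.003,0],0.6],[[0.02,0.01,-0.212],[0,0.003,0],0.6],[[0.02,0.01,-0.212],[0,0.003,0],0.6],[[0.02,0.01,-0.212],[0,0.003,0],0.6]]}}

```text
t: 11.78
ee_pos: [0.4403, 0.2402, -0.0319]
tool_rot: [-0.003, 0.666, 0.746, -0.004]
force: [-0.8, -2.1, 7.0]
opening: 0.0456
```

Run:
```python
from h import *
np.set_printoptions(precision=4,suppress=True)
s=bot.get_state();e=s['ee_pos'];print(e,s['opening'])
S=bot.read_camera("scene"); a=cv2.resize(S[255:355,330:460],None,fx=6,fy=6,interpolation=cv2.INTER_CUBIC)
cv2.imwrite("pics/b7.png",a)
```

```text
[ 0.4403  0.2402 -0.0319] 0.04559454832892287
```

View pics/b7.png

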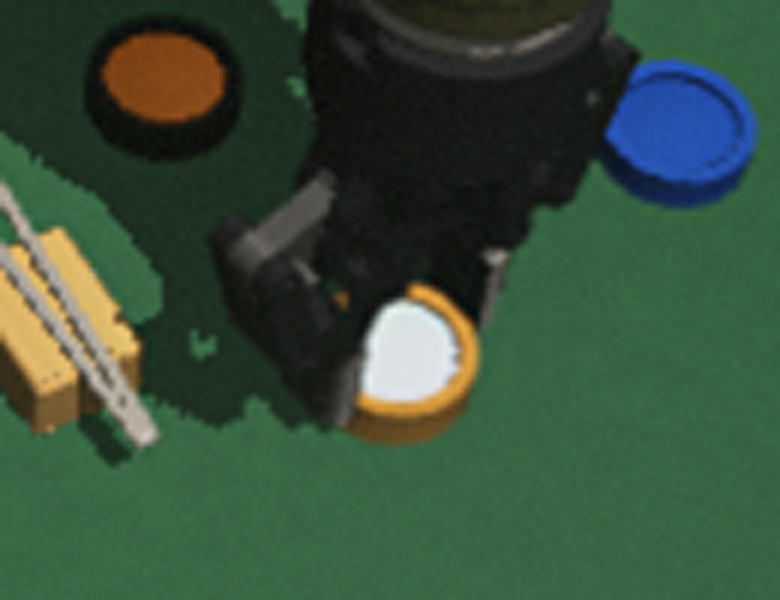

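Emit:
{"method": "carry_out", "body": {"series": [[[0,0,0.05],[0,0,0],0.6],[[0,0,0.15],[0,0,0],0.6],[[0,0,0.3],[0,0,0],0.6],[[0,0,0.3],[0,0,0],0.6]]}}

```text
t: 12.32
ee_pos: [0.4424, 0.241, 0.0153]
tool_rot: [-0.001, 0.666, 0.746, -0.002]
force: [0.3, 0.0, -0.6]
opening: 0.0457
```

Run:
```python
from h import *
np.set_printoptions(precision=4,suppress=True)
s=bot.get_state();e=s['ee_pos'];print(e,s['opening'])
S=bot.read_camera("scene"); a=cv2.resize(S[245:345,330:460],None,fx=6,fy=6,interpolation=cv2.INTER_CUBIC)
cv2.imwrite("pics/b8.png",a)
```

```text
[0.4424 0.241  0.0153] 0.045744970501025245
```

View pics/b8.png

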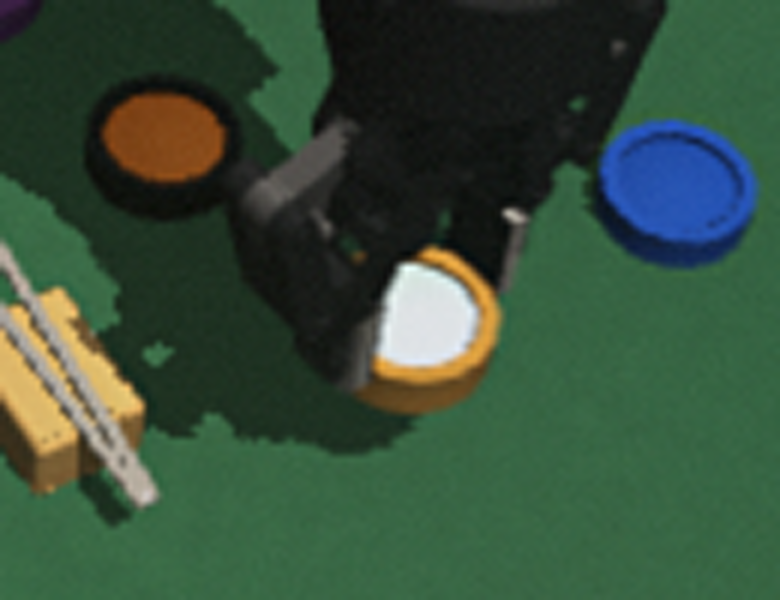

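Run:
```python
from h import *
np.set_printoptions(precision=4,suppress=True)
print(at("scene",(399.3,297.7),.062),at("scene",(399.3,297.7),.058))
# b7 before lift: lens top right edge 482, top 285,bottom 415
print(at("scene",(330+(482-82)/6,255+350/6),.015))
S=cv2.imread("pics/b8.png")
for c in ([.4424,.241],[.4424,.246],[.4424,.251],[.4424,.256]):
  pts=(proj("scene",cyl(*c,.062,.062,.024)[:72])-[330,245])*6
  print(c,pts.min(0),pts.max(0))
```

```text
[0.4439 0.2445 0.062 ] [0.4417 0.2423 0.058 ]
[0.4415 0.2438 0.015 ]
[0.4424, 0.241] [325.6763 236.5151] [499.432  376.0181]
[0.4424, 0.246] [336.0731 248.7379] [510.2891 389.0427]
[0.4424, 0.251] [346.5266 261.0279] [521.2026 402.1387]
[0.4424, 0.256] [357.0369 273.3855] [532.1726 415.3062]
```

Lens lifted and level, sitting about 2 to 3 mm +y of the tool centre. I'll carry it over the barrel.

Emit:
{"method": "carry_out", "body": {"series": [[[0,0,0.45],[0,0,0],0.6],[[0.2,-0.3,0.45],[0,0,0],0.6],[[0.35,-0.65,0.45],[0,0,0],0.6],[[0.5,-1,0.45],[0,0,0],0.6]]}}

```text
t: 12.88
ee_pos: [0.5168, 0.0894, 0.0812]
tool_rot: [-0.002, 0.665, 0.746, -0.003]
force: [0.4, -0.1, -0.9]
opening: 0.0459
```

Emit:
{"method": "carry_out", "body": {"series": [[[0.2,-0.35,0],[0,0,0],0.6],[[0.4,-0.7,0],[0,0,0],0.6],[[0.55,-1,0],[0,0,0],0.6],[[0.55,-1,0],[0,0,0],0.6]]}}

```text
t: 13.38
ee_pos: [0.6004, -0.0642, 0.0798]
tool_rot: [-0.002, 0.667, 0.745, -0.003]
force: [-0.3, 0.7, -1.4]
opening: 0.046
```

Emit:
{"method": "carry_out", "body": {"series": [[[-0.025,-0.4,0],[0,0,0],0.6],[[-0.025,-0.525,0],[0,0,0],0.6],[[-0.025,-0.525,0],[0,0,0],0.6]]}}

```text
t: 13.75
ee_pos: [0.5959, -0.1432, 0.079]
tool_rot: [-0.003, 0.668, 0.744, -0.003]
force: [-0.2, -0.7, -0.3]
opening: 0.0458
```

```bash
cat >> h.py <<'E'
def st():
    s=bot.get_state();M=R.from_quat(s['tool_rot'],scalar_first=True).as_matrix();z=M[:,2]
    print('t',round(s['t'],2),'ee',s['ee_pos'].round(4),'open',round(s['opening'],4),'F',s['force'].round(1),'T',s['torque'].round(2),'j',s['joint_pos'].round(3))
    w=np.cross(z,[0,0,-1]);print('ytool ang',np.arctan2(M[1,1],M[0,1]).round(4),'level turn/2',(w/2).round(4));return s
def view(n,name,c,hw=65,hh=50,s=6):
    im=bot.read_camera(n);x,y=map(int,c);x=min(max(x,hw),640-hw);y=min(max(y,hh),480-hh)
    cv2.imwrite("pics/"+name+".png",cv2.resize(im[y-hh:y+hh,x-hw:x+hw],None,fx=s,fy=s,interpolation=cv2.INTER_CUBIC));print(name,'org',x-hw,y-hh,'s',s);return im
E
python3 - <<'E'
from h import *
st();view("scene","c1",(220,185));view("top","c2",(450,190))
E
```

```text
t 13.75 ee [ 0.5959 -0.1432  0.079 ] open 0.0458 F [-0.2 -0.7 -0.3] T [ 0.02  0.04 -0.03] j [-0.365  0.446 -0.044  1.088 -0.004  1.098]
ytool ang 0.108 level turn/2 [ 0.0003 -0.0041  0.    ]
c1 org 155 135 s 6
c2 org 385 140 s 6
```

View pics/c1.png

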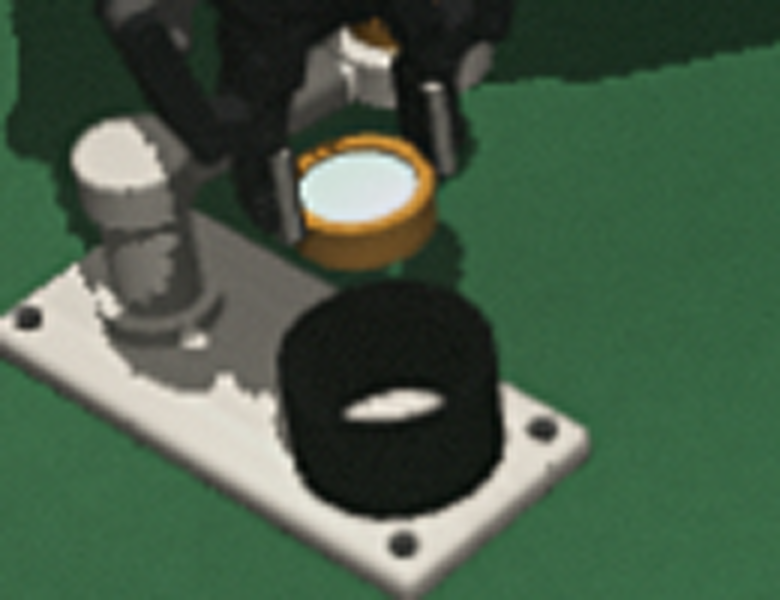

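View pics/c2.png

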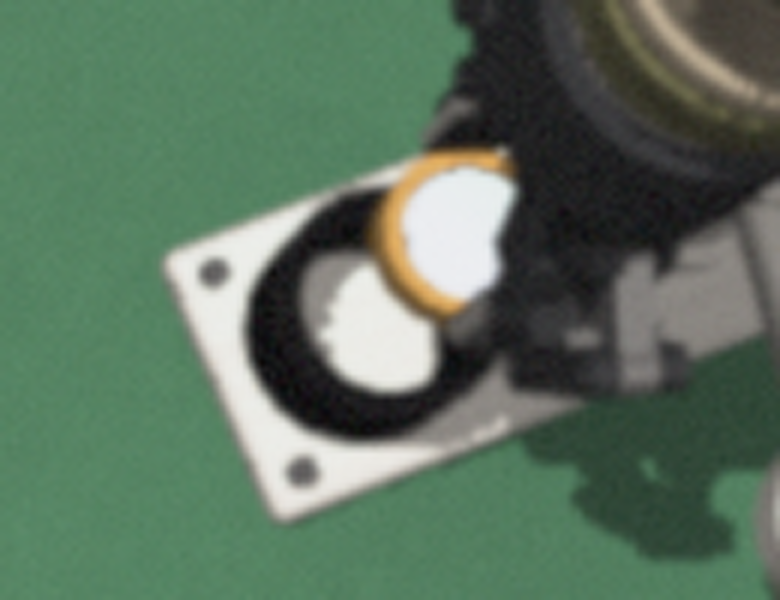

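Run:
```python
from h import *
np.set_printoptions(precision=4,suppress=True)
print(tri((215.3,166),(461.7,179)))
for z in(.11,.12,.125):print(z,at("scene",(215.3,166),z),at("top",(461.7,179),z))
# barrel inner rim check: outer outlines
for n,o in(("scene",(155,135)),("top",(385,140))):
  p=(proj(n,cyl(.5966,-.141,.014,.056,.036))-o)*6
  im=cv2.imread("pics/c1.png" if n=="scene" else "pics/c2.png")
  cv2.polylines(im,[cv2.convexHull(p.astype(np.int32))],True,(0,0,255),1)
  p=(proj(n,cyl(.5966,-.141,.056,.056,.031)[:72])-o)*6
  cv2.polylines(im,[p.astype(np.int32)],True,(0,255,255),1)
  q=(proj(n,cyl(.5959,-.1432,.112,.127,.024)[72:])-o)*6
  cv2.polylines(im,[q.astype(np.int32)],True,(255,0,0),1)
  cv2.imwrite(f"pics/o_{n}.png",cv2.resize(im,(520,400)))
cv2.imwrite("pics/o.png",np.hstack([cv2.resize(cv2.imread(f"pics/o_{n}.png"),(400,308)) for n in("scene","top")]))
```

```text
[ 0.5963 -0.1409  0.124 ]
0.11 [ 0.591  -0.1572  0.11  ] [ 0.6004 -0.1454  0.11  ]
0.12 [ 0.5948 -0.1456  0.12  ] [ 0.5974 -0.1422  0.12  ]
0.125 [ 0.5967 -0.1397  0.125 ] [ 0.596  -0.1406  0.125 ]
```

View pics/o.png

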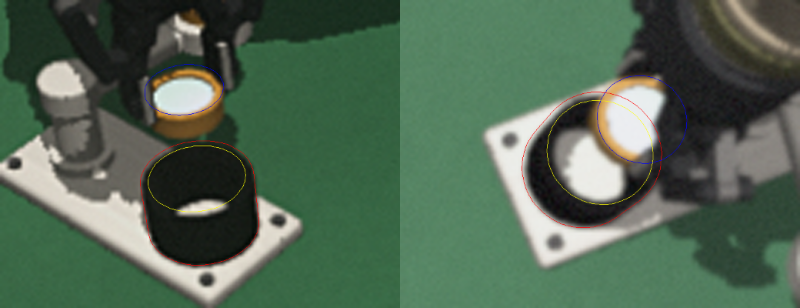

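The triangulated lens centre is (0.5963, -0.1409) with its top at 124 mm, in line with the barrel at (0.5966, -0.141). I'll lower it into the funnel and then release.

Emit:
{"method": "carry_out", "body": {"series": [[[0.004,0,-0.2],[0,-0.004,0],0.6],[[0.004,0,-0.33],[0,-0.004,0],0.6],[[0.004,0,-0.387],[0,-0.004,0],0.6],[[0.004,0,-0.387],[0,-0.004,0],0.6],[[0.004,0,-0.387],[0,-0.004,0],0.6]]}}

```text
t: 14.48
ee_pos: [0.5974, -0.1413, 0.0223]
tool_rot: [0.001, 0.667, 0.745, 0.0]
force: [0.2, -0.8, -0.7]
opening: 0.046
```

Run:
```python
from h import *
st();view("scene","d1",(220,185))
```

```text
t 14.47 ee [ 0.5974 -0.1413  0.0223] open 0.046 F [ 0.2 -0.8 -0.7] T [0.03 0.   0.01] j [-0.363  0.485 -0.132  0.952 -0.     1.097]
ytool ang 0.111 level turn/2 [0.0005 0.0008 0.    ]
d1 org 155 135 s 6
```

View pics/d1.png

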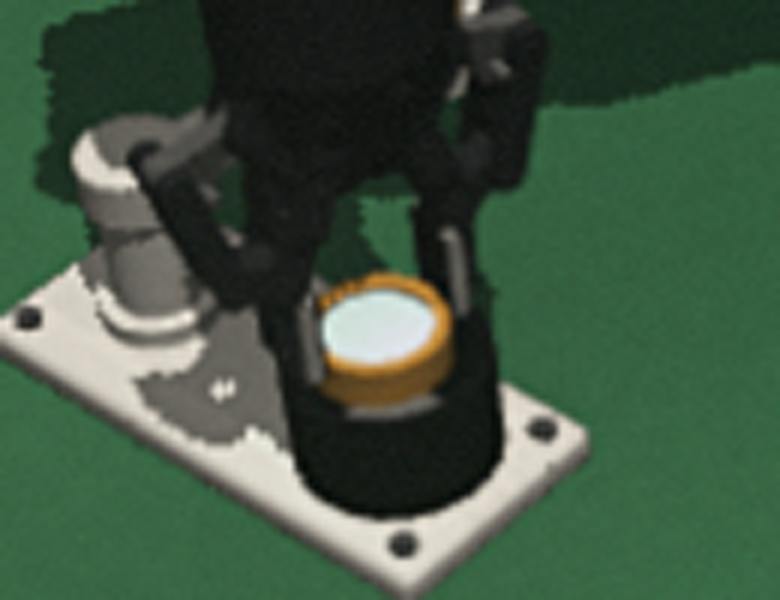

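Run:
```python
from h import *
for z in(.056,.065,.070,.075,.08): 
  p=(proj("scene",cyl(.5966,-.141,z,z,.024)[:72])-[155,135])*6; print(z,p.min(0),p.max(0))
p=(proj("scene",cyl(.5966,-.141,.056,.056,.036)[:72])-[155,135])*6; print('rim',p.min(0),p.max(0))
```

```text
0.056 [310.38763862 298.04779072] [457.59014273 397.76588098]
0.065 [306.98073107 277.57025848] [455.04466402 377.2341548 ]
0.07 [305.07433618 266.09373137] [453.62034546 365.72249838]
0.075 [303.15812215 254.54500717] [452.18872553 354.13497141]
0.08 [301.23204543 242.92354345] [450.74977187 342.47096168]
rim [273.56830234 274.05268414] [494.39422796 423.66666015]
```

The lens top is at about 67 mm and centred within about 1 mm, so its bottom is about 4 mm inside the funnel. I'll lower another 2.5 mm and open.

Emit:
{"method": "carry_out", "body": {"series": [[[-0.004,0,-0.017],[0,0,0],0.6],[[-0.004,0,-0.017],[0,0,0],0.6],[[-0.004,0,-0.017],[0,0,0],0.2],[[-0.004,0,-0.017],[0,0,0],0.2],[[-0.004,0,-0.017],[0,0,0],0.2],[[-0.004,0,0.2],[0,0,0],0.2],[[-0.004,0.4,0.4],[0,0,0],0.2],[[-0.004,0.8,0.4],[0,0,0],0.2],[[-0.004,0.98,0.4],[0,0,0],0.2]]}}

```text
t: 15.65
ee_pos: [0.597, 0.0082, 0.0833]
tool_rot: [0.001, 0.666, 0.746, 0.001]
force: [-0.1, 0.2, 0.3]
opening: 0.0682
```

Run:
```python
from h import *
st();view("scene","e1",(220,185));view("top","e2",(450,190))
a=cv2.imread("pics/e1.png");b=cv2.imread("pics/e2.png");cv2.imwrite("pics/e.png",np.hstack([a,b])[:, :][::2,::2])
```

```text
t 15.65 ee [0.597  0.0082 0.0833] open 0.0682 F [-0.1  0.2  0.3] T [-0.03  0.   -0.04] j [-0.12   0.405 -0.097  1.066 -0.     1.337]
ytool ang 0.1131 level turn/2 [0.0004 0.0015 0.    ]
e1 org 155 135 s 6
e2 org 385 140 s 6
```

View pics/e.png

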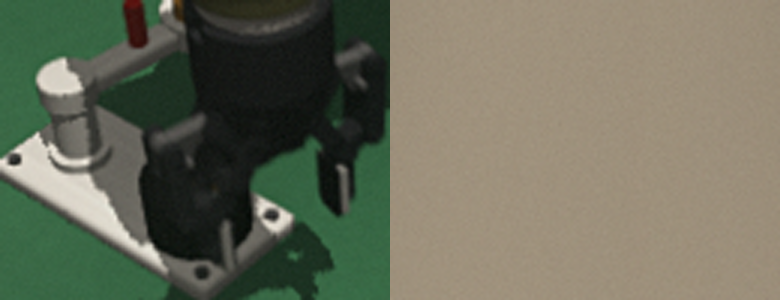

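Emit:
{"method": "carry_out", "body": {"series": [[[0.03,0.4,-0.1],[0,0,0],0.2],[[0.03,0.63,-0.3],[0,0,0],0.2],[[0.03,0.63,-0.45],[0,0,0],0.2],[[0.03,0.63,-0.45],[0,0,0],0.2]]}}

```text
t: 16.25
ee_pos: [0.5993, 0.1027, 0.0132]
tool_rot: [-0.001, 0.665, 0.747, -0.001]
force: [-0.1, -0.2, 0.5]
opening: 0.0683
```

Run:
```python
from h import *
st();view("scene","f1",(220,185));view("scene","f2",(276,290))
a=cv2.imread("pics/f1.png");b=cv2.imread("pics/f2.png");cv2.imwrite("pics/f.png",np.hstack([a,b])[::2,::2])
```

```text
t 16.25 ee [0.5993 0.1027 0.0132] open 0.0683 F [-0.1 -0.2  0.5] T [0.02 0.05 0.05] j [ 3.800e-02  4.860e-01 -1.540e-01  9.330e-01 -1.000e-03  1.494e+00]
ytool ang 0.1152 level turn/2 [ 0.0005 -0.0012  0.    ]
f1 org 155 135 s 6
f2 org 211 240 s 6
```

View pics/f.png

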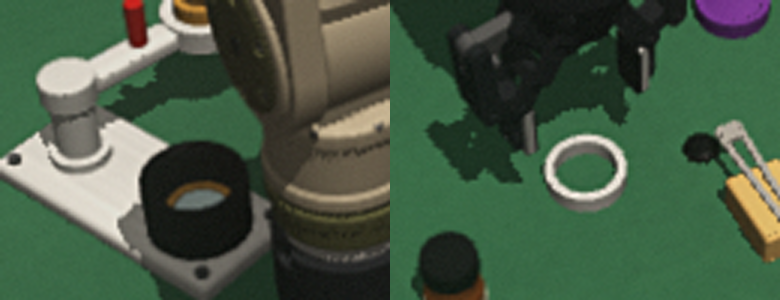

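The lens lies flat in the barrel: the brass ring and glass show evenly through the mouth. Next the spacer.

Emit:
{"method": "carry_out", "body": {"series": [[[0.013,0,-0.2],[0,-0.001,0],0.2],[[0.013,0,-0.3],[0,-0.001,0],0.2],[[0.013,0,-0.328],[0,-0.001,0],0.2],[[0.013,0,-0.328],[0,-0.001,0],0.2],[[0.013,0,-0.328],[0,-0.001,0],0.6],[[0.013,0,-0.328],[0,-0.001,0],0.6],[[0.013,0,-0.328],[0,-0.001,0],0.6],[[0.013,0,-0.328],[0,-0.001,0],0.6]]}}

```text
t: 17.35
ee_pos: [0.6044, 0.1023, -0.0321]
tool_rot: [0.003, 0.666, 0.746, 0.002]
force: [-1.6, -0.5, 5.1]
opening: 0.0455
```

Emit:
{"method": "carry_out", "body": {"series": [[[0,0,0.1],[0,0,0],0.6],[[0,0,0.4],[0,0,0],0.6],[[0,0,0.8],[0,0,0],0.6],[[0,0,0.8],[0,0,0],0.6]]}}

```text
t: 17.85
ee_pos: [0.609, 0.1026, 0.095]
tool_rot: [0.007, 0.666, 0.746, 0.006]
force: [0.2, 0.2, -1.5]
opening: 0.0452
```

Run:
```python
from h import *
st();view("scene","g1",(276,260))
```

```text
t 17.85 ee [0.609  0.1026 0.095 ] open 0.0452 F [ 0.2  0.2 -1.5] T [ 0.06 -0.05 -0.02] j [ 3.800e-02  4.220e-01 -4.000e-02  1.090e+00 -1.000e-03  1.494e+00]
ytool ang 0.1144 level turn/2 [0.0001 0.0091 0.    ]
g1 org 211 210 s 6
```

View pics/g1.png

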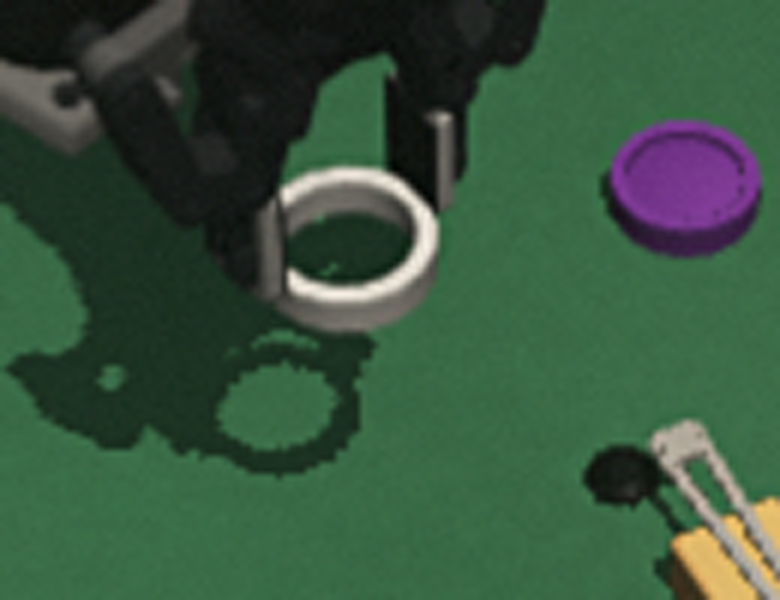

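Emit:
{"method": "carry_out", "body": {"series": [[[0,-0.35,0],[0,0.009,0],0.6],[[0,-0.7,0],[0,0.009,0],0.6],[[-0.04,-1,0],[0,0.009,0],0.6],[[-0.04,-1,0],[0,0.009,0],0.6]]}}

```text
t: 18.4
ee_pos: [0.5998, -0.0504, 0.0907]
tool_rot: [-0.002, 0.667, 0.745, -0.002]
force: [0.4, 1.9, -0.7]
opening: 0.0452
```

Emit:
{"method": "carry_out", "body": {"series": [[[-0.04,-0.4,-0.1],[0,0,0],0.6],[[-0.04,-0.63,-0.1],[0,0,0],0.6],[[-0.04,-0.63,-0.1],[0,0,0],0.6]]}}

```text
t: 18.77
ee_pos: [0.5933, -0.1462, 0.0746]
tool_rot: [-0.003, 0.668, 0.744, -0.003]
force: [0.1, 0.5, 0.4]
opening: 0.0451
```

Run:
```python
from h import *
st();view("scene","c3",(220,175));view("top","c4",(455,185))
a=cv2.imread("pics/c3.png");b=cv2.imread("pics/c4.png");cv2.imwrite("pics/c5.png",cv2.resize(np.hstack([a,b]),(800,308)))
```

```text
t 18.77 ee [ 0.5933 -0.1462  0.0746] open 0.0451 F [0.1 0.5 0.4] T [ 0.03 -0.04  0.02] j [-0.371  0.446 -0.055  1.077 -0.003  1.093]
ytool ang 0.1068 level turn/2 [-0.0001 -0.0041 -0.    ]
c3 org 155 125 s 6
c4 org 390 135 s 6
```

View pics/c3.png

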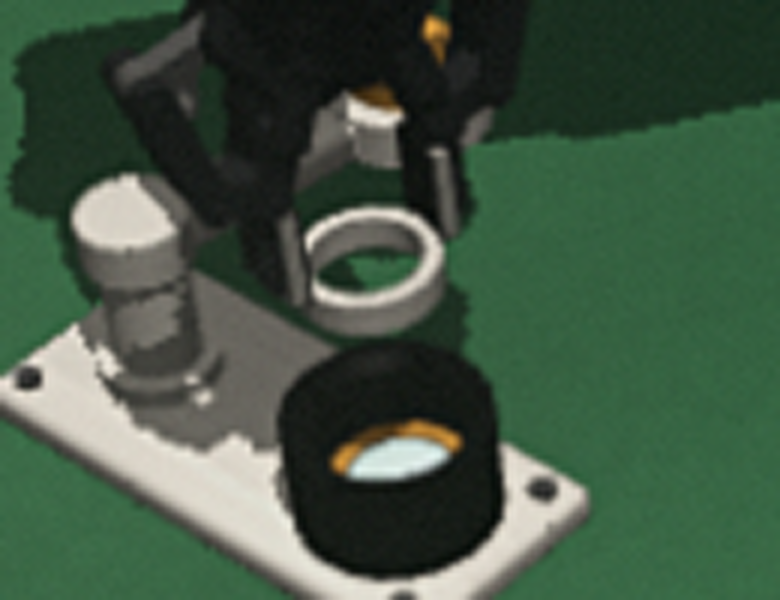

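View pics/c4.png

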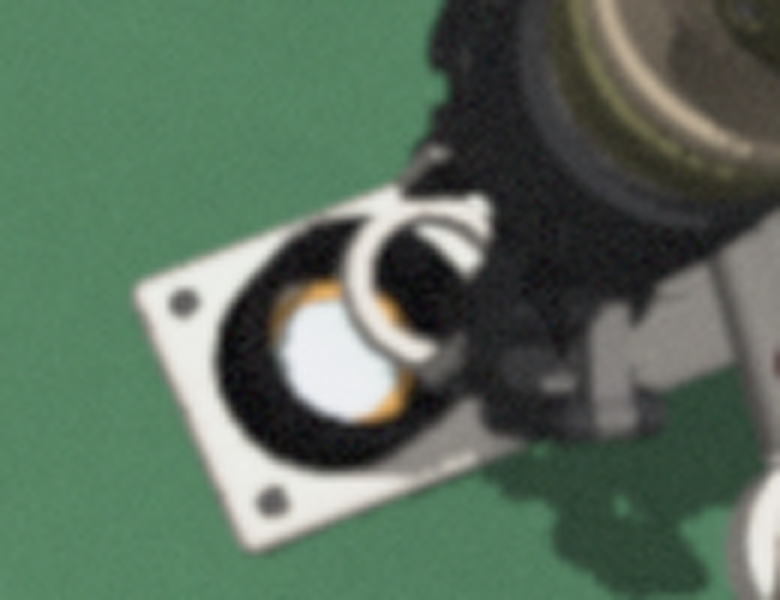

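Run:
```python
from h import *
np.set_printoptions(precision=4,suppress=True)
print(tri((217,167.3),(462,181.3)))
for z in(.105,.11,.115):print(z,at("scene",(217,167.3),z),at("top",(462,181.3),z))
for n,o,f in(("scene",(155,125),"c3"),("top",(390,135),"c4")):
  im=cv2.imread(f"pics/{f}.png")
  for c,zz,r in(((.594,-.1435),.117,.024),((.594,-.1435),.117,.019),((.594,-.1435),.105,.024),((.5966,-.141),.056,.036)):
    cv2.polylines(im,[((proj(n,cyl(*c,zz,zz,r)[:72])-o)*6).astype(np.int32)],True,(0,0,255),1)
  cv2.imwrite(f"pics/{f}o.png",im)
a=cv2.imread("pics/c3o.png");b=cv2.imread("pics/c4o.png");cv2.imwrite("pics/c6.png",cv2.resize(np.hstack([a[100:450,150:600],b[100:450,150:600]]),(800,311)))
```

```text
[ 0.5934 -0.1425  0.1188]
0.105 [ 0.5878 -0.1578  0.105 ] [ 0.5979 -0.1473  0.105 ]
0.11 [ 0.5897 -0.152   0.11  ] [ 0.5964 -0.1458  0.11  ]
0.115 [ 0.5916 -0.1462  0.115 ] [ 0.595  -0.1442  0.115 ]
```

View pics/c6.png

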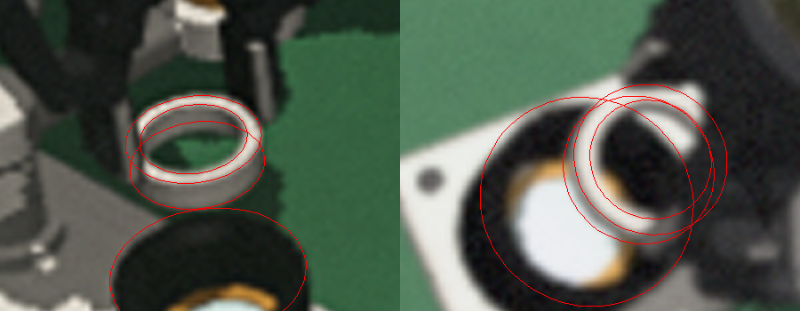

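Emit:
{"method": "carry_out", "body": {"series": [[[0.017,0.013,-0.2],[0,-0.004,0],0.6],[[0.017,0.013,-0.32],[0,-0.004,0],0.6],[[0.017,0.013,-0.366],[0,-0.004,0],0.6],[[0.017,0.013,-0.366],[0,-0.004,0],0.6],[[0.017,0.013,-0.366],[0,-0.004,0],0.6]]}}

```text
t: 19.5
ee_pos: [0.5967, -0.1416, 0.0211]
tool_rot: [0.0, 0.667, 0.745, 0.001]
force: [-1.3, 0.4, -0.8]
opening: 0.0454
```

Run:
```python
from h import *
st();view("scene","g2",(220,185))
```

```text
t 19.5 ee [ 0.5967 -0.1416  0.0211] open 0.0454 F [-1.3  0.4 -0.8] T [-0.02  0.01  0.05] j [-3.640e-01  4.850e-01 -1.340e-01  9.500e-01  1.000e-03  1.096e+00]
ytool ang 0.1104 level turn/2 [-0.0002  0.0006  0.    ]
g2 org 155 135 s 6
```

View pics/g2.png

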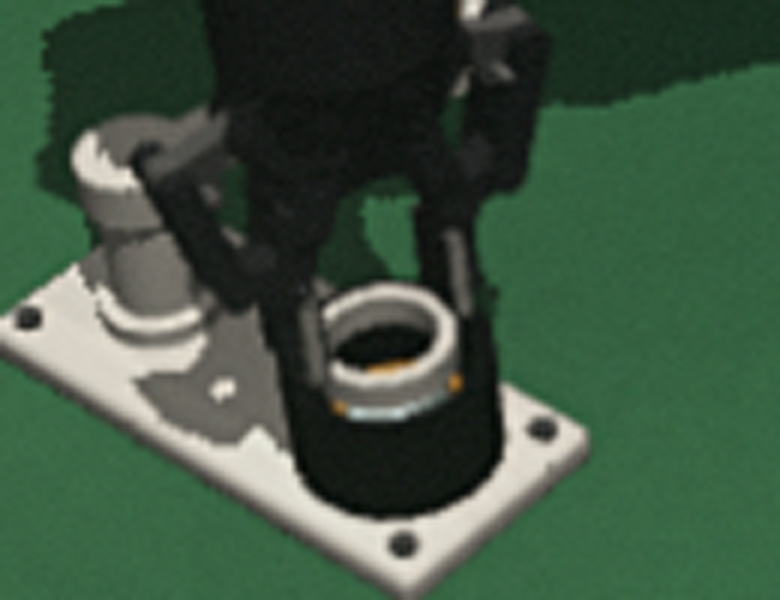

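Emit:
{"method": "carry_out", "body": {"series": [[[0.003,-0.005,-0.012],[0,0,0],0.6],[[0.003,-0.005,-0.012],[0,0,0],0.6],[[0.003,-0.005,-0.012],[0,0,0],0.3],[[0.003,-0.005,-0.012],[0,0,0],0.3],[[0.003,-0.005,-0.012],[0,0,0],0.3],[[0,0,0.2],[0,0,0],0.2],[[0,0.4,0.4],[0,0,0],0.2],[[-0.1,0.8,0.4],[0,0,0],0.2],[[-0.2,1,0.4],[0,0,0],0.2]]}}

```text
t: 20.68
ee_pos: [0.5666, 0.0106, 0.0819]
tool_rot: [0.001, 0.666, 0.746, 0.001]
force: [1.1, -0.7, -0.2]
opening: 0.0684
```

Emit:
{"method": "carry_out", "body": {"series": [[[-0.3,0.3,0],[0,0,0],0.2],[[-0.5,0.5,0],[0,0,0],0.2],[[-0.83,0.74,-0.1],[0,0,0],0.2],[[-0.83,0.74,-0.4],[0,0,0],0.2],[[-0.83,0.74,-0.4],[0,0,0],0.2]]}}

```text
t: 21.3
ee_pos: [0.4388, 0.1217, 0.02]
tool_rot: [-0.001, 0.666, 0.746, -0.001]
force: [-0.7, -0.0, 0.7]
opening: 0.0682
```

Run:
```python
from h import *
st();view("scene","h1",(220,195));view("scene","h2",(360,265));view("top","h3",(450,190))
a=cv2.imread("pics/h1.png");b=cv2.imread("pics/h2.png");cv2.imwrite("pics/h.png",np.hstack([a,b])[::2,::2])
```

```text
t 21.3 ee [0.4388 0.1217 0.02  ] open 0.0682 F [-0.7 -0.   0.7] T [-0.04  0.04  0.03] j [ 0.094  0.221 -0.536  0.816  0.     1.551]
ytool ang 0.1131 level turn/2 [-0.0001 -0.0014 -0.    ]
h1 org 155 145 s 6
h2 org 295 215 s 6
h3 org 385 140 s 6
```

View pics/h.png

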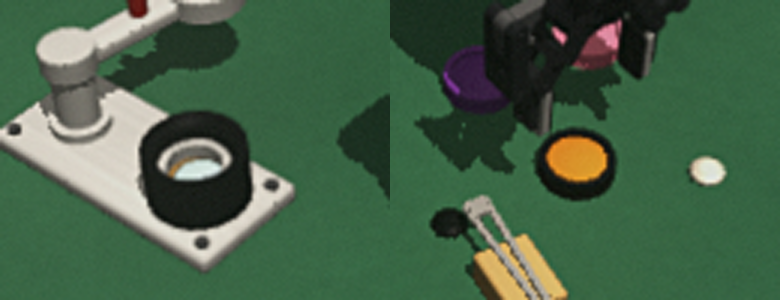

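View pics/h3.png

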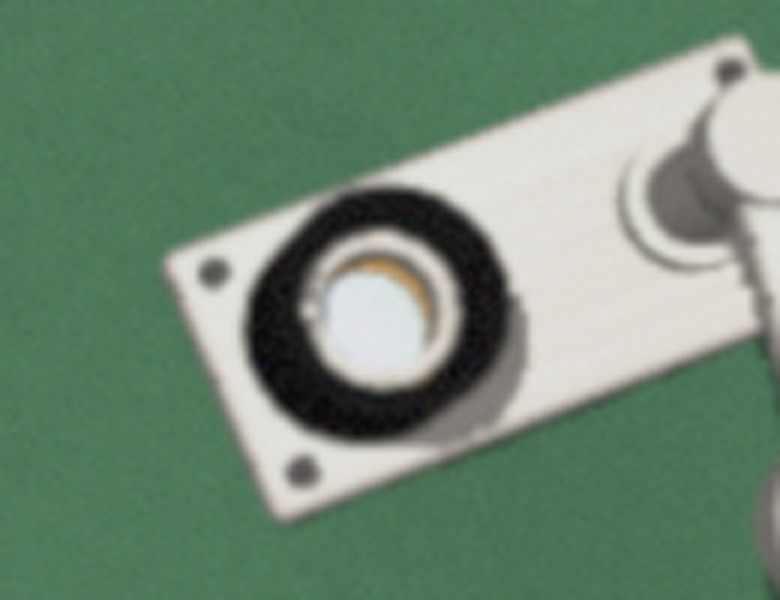

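The spacer lies flat on the lens. The top view shows a concentric ring around the glass, centred near (382,310) in that crop. Next the amber filter, slightly higher so the tips clear the bench.

Emit:
{"method": "carry_out", "body": {"series": [[[0.028,-0.005,-0.15],[0,-0.001,0],0.2],[[0.028,-0.005,-0.28],[0,-0.001,0],0.2],[[0.028,-0.005,-0.313],[0,-0.001,0],0.2],[[0.028,-0.005,-0.313],[0,-0.001,0],0.2],[[0.028,-0.005,-0.313],[0,-0.001,0],0.6],[[0.028,-0.005,-0.313],[0,-0.001,0],0.6],[[0.028,-0.005,-0.313],[0,-0.001,0],0.6],[[0.028,-0.005,-0.313],[0,-0.001,0],0.6]]}}

```text
t: 22.45
ee_pos: [0.4479, 0.1207, -0.0237]
tool_rot: [0.002, 0.667, 0.745, 0.003]
force: [-0.3, 0.0, 0.8]
opening: 0.0343
```

Emit:
{"method": "carry_out", "body": {"series": [[[0,0,0.1],[0,0,0],0.6],[[0,0,0.4],[0,0,0],0.6],[[0,0,0.75],[0,0,0],0.6],[[0,0,0.75],[0,0,0],0.6]]}}

```text
t: 22.95
ee_pos: [0.4515, 0.121, 0.0929]
tool_rot: [0.005, 0.667, 0.745, 0.006]
force: [0.6, -0.1, 0.3]
opening: 0.0339
```

Run:
```python
from h import *
st();view("scene","i1",(360,245))
```

```text
t 22.95 ee [0.4515 0.121  0.0929] open 0.0339 F [ 0.6 -0.1  0.3] T [-0.04  0.02  0.03] j [ 0.09   0.152 -0.419  0.985  0.     1.549]
ytool ang 0.1116 level turn/2 [-0.0008  0.0075  0.    ]
i1 org 295 195 s 6
```

View pics/i1.png

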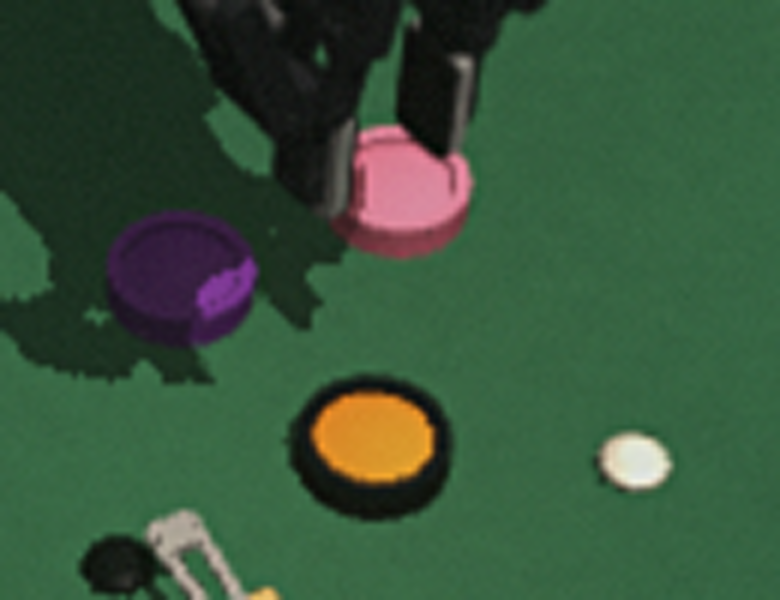

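The fingers closed over the filter's top edge without moving it: the orange centre is still at (357,268). I'll try again 9 mm lower, which matches the depth that worked for the spacer.

Emit:
{"method": "carry_out", "body": {"series": [[[-0.057,0,-0.2],[0,0.0075,0],0.2],[[-0.057,0,-0.4],[0,0.0075,0],0.2],[[-0.057,0,-0.5],[0,0.0075,0],0.2],[[-0.057,0,-0.5],[0,0.0075,0],0.2]]}}

```text
t: 23.5
ee_pos: [0.4385, 0.1206, 0.0134]
tool_rot: [-0.004, 0.667, 0.745, -0.003]
force: [0.7, -0.5, 0.2]
opening: 0.0682
```

Emit:
{"method": "carry_out", "body": {"series": [[[0.03,0,-0.2],[0,-0.005,0],0.2],[[0.03,0,-0.3],[0,-0.005,0],0.2],[[0.03,0,-0.329],[0,-0.005,0],0.2],[[0.03,0,-0.329],[0,-0.005,0],0.2],[[0.03,0,-0.329],[0,-0.005,0],0.6],[[0.03,0,-0.329],[0,-0.005,0],0.6],[[0.03,0,-0.329],[0,-0.005,0],0.6],[[0.03,0,-0.329],[0,-0.005,0],0.6]]}}

```text
t: 24.5
ee_pos: [0.4439, 0.1207, -0.0347]
tool_rot: [0.001, 0.667, 0.745, 0.001]
force: [-1.0, 0.6, 5.5]
opening: 0.0458
```

Emit:
{"method": "carry_out", "body": {"series": [[[0,0,0.1],[0,0,0],0.6],[[0,0,0.4],[0,0,0],0.6],[[0,0,0.8],[0,0,0],0.6],[[0,0,0.8],[0,0,0],0.6]]}}

```text
t: 25.0
ee_pos: [0.4481, 0.1211, 0.0905]
tool_rot: [0.004, 0.667, 0.745, 0.005]
force: [0.5, -1.0, -0.7]
opening: 0.0458
```

Run:
```python
from h import *
st();view("scene","i2",(360,245))
```

```text
t 25.0 ee [0.4481 0.1211 0.0905] open 0.0458 F [ 0.5 -1.  -0.7] T [ 0.03  0.01 -0.06] j [ 9.00e-02  1.50e-01 -4.28e-01  9.80e-01  1.00e-03  1.55e+00]
ytool ang 0.1116 level turn/2 [-0.0009  0.0066  0.    ]
i2 org 295 195 s 6
```

View pics/i2.png

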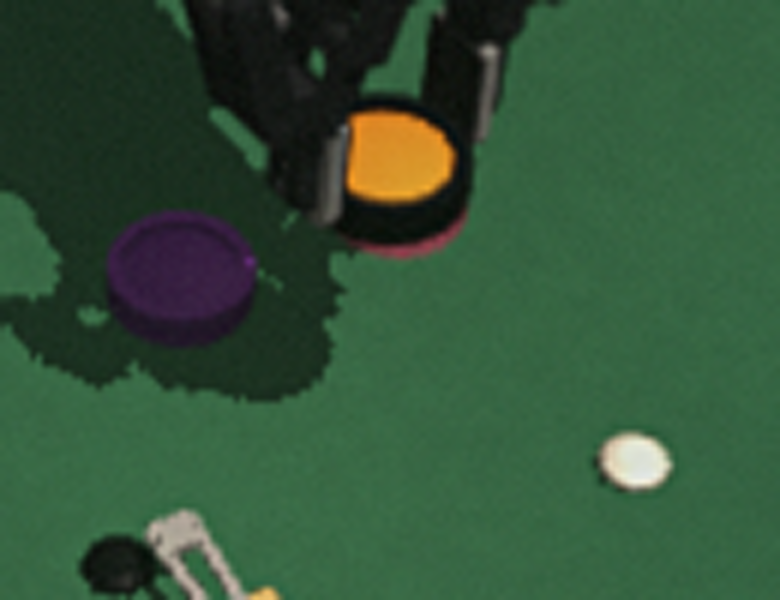

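Amber filter held level. I'll carry it to the barrel.

Emit:
{"method": "carry_out", "body": {"series": [[[0.3,-0.35,0],[0,0.006,0],0.6],[[0.55,-0.7,0],[0,0.006,0],0.6],[[0.8,-1,0],[0,0.006,0],0.6],[[0.8,-1,0],[0,0.006,0],0.6]]}}

```text
t: 25.55
ee_pos: [0.568, -0.0324, 0.0863]
tool_rot: [-0.002, 0.668, 0.744, -0.001]
force: [-0.4, 0.6, -0.9]
opening: 0.0457
```

Emit:
{"method": "carry_out", "body": {"series": [[[0.18,-0.35,-0.1],[0,0,0],0.6],[[0.18,-0.72,-0.1],[0,0,0],0.6],[[0.18,-0.72,-0.1],[0,0,0],0.6]]}}

```text
t: 25.92
ee_pos: [0.5937, -0.1432, 0.0694]
tool_rot: [-0.003, 0.67, 0.742, -0.001]
force: [-0.6, -0.6, -1.5]
opening: 0.0462
```

Run:
```python
from h import *
st();view("scene","j1",(220,175));view("top","j2",(455,185))
```

```text
t 25.93 ee [ 0.5937 -0.1432  0.0694] open 0.0462 F [-0.6 -0.6 -1.5] T [0.08 0.01 0.02] j [-3.680e-01  4.480e-01 -6.600e-02  1.063e+00 -1.000e-03  1.101e+00]
ytool ang 0.1024 level turn/2 [-0.0007 -0.003  -0.    ]
j1 org 155 125 s 6
j2 org 390 135 s 6
```

View pics/j1.png

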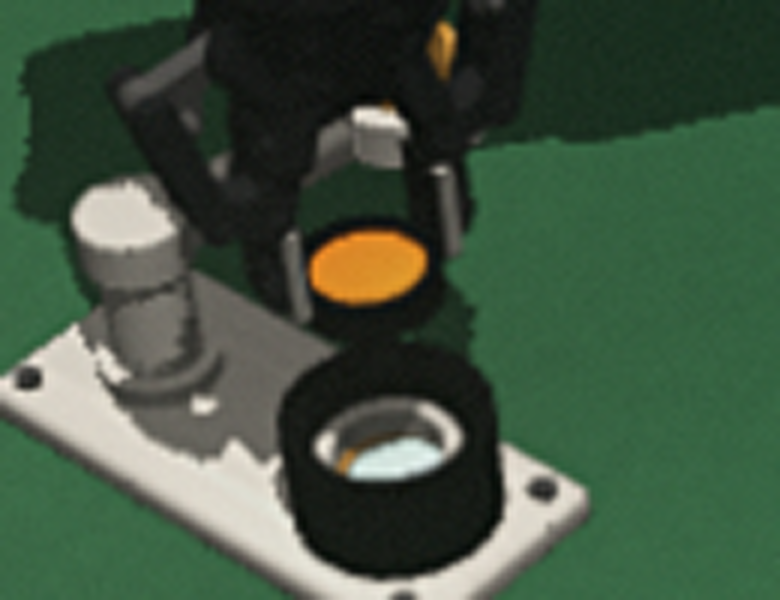

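View pics/j2.png

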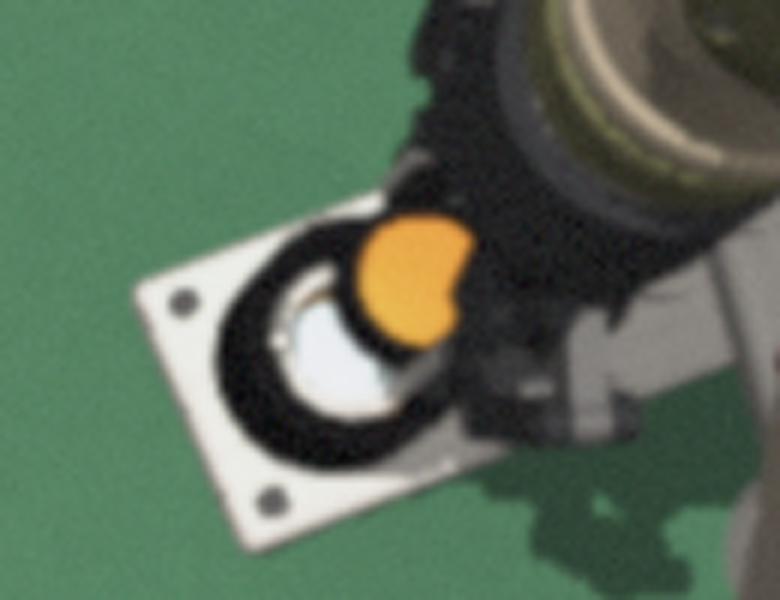

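Run:
```python
from h import *
np.set_printoptions(precision=4,suppress=True)
print(tri((216.5,169.3),(460.8,181.7)))
for z in(.105,.11,.115):print(z,at("scene",(216.5,169.3),z),at("top",(460.8,181.7),z))
```

```text
[ 0.5944 -0.1424  0.1141]
0.105 [ 0.591  -0.1528  0.105 ] [ 0.5971 -0.1453  0.105 ]
0.11 [ 0.5929 -0.1471  0.11  ] [ 0.5957 -0.1437  0.11  ]
0.115 [ 0.5947 -0.1413  0.115 ] [ 0.5942 -0.1421  0.115 ]
```

Emit:
{"method": "carry_out", "body": {"series": [[[0.014,0.007,-0.15],[0,-0.003,0],0.6],[[0.014,0.007,-0.28],[0,-0.003,0],0.6],[[0.014,0.007,-0.34],[0,-0.003,0],0.6],[[0.014,0.007,-0.34],[0,-0.003,0],0.6],[[0.014,0.007,-0.34],[0,-0.003,0],0.6]]}}

```text
t: 26.65
ee_pos: [0.596, -0.1383, 0.0198]
tool_rot: [-0.001, 0.668, 0.744, 0.001]
force: [0.3, -1.1, -0.6]
opening: 0.0458
```

Run:
```python
from h import *
st();view("scene","k1",(220,185))
```

```text
t 26.65 ee [ 0.596  -0.1383  0.0198] open 0.0458 F [ 0.3 -1.1 -0.6] T [ 0.02 -0.   -0.04] j [-0.361  0.485 -0.139  0.947  0.003  1.103]
ytool ang 0.1069 level turn/2 [-0.0012  0.0004  0.    ]
k1 org 155 135 s 6
```

View pics/k1.png

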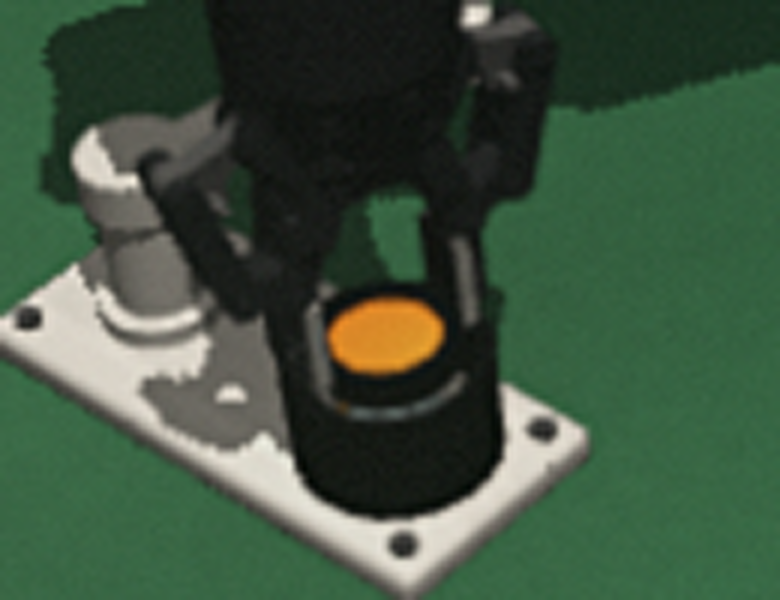

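Emit:
{"method": "carry_out", "body": {"series": [[[0.003,-0.02,-0.005],[0,0,0],0.6],[[0.003,-0.02,-0.005],[0,0,0],0.6],[[0.003,-0.02,-0.005],[0,0,0],0.3],[[0.003,-0.02,-0.005],[0,0,0],0.3],[[0.003,-0.02,-0.005],[0,0,0],0.3],[[0,0,0.2],[0,0,0],0.3],[[0,0.3,0.4],[0,0,0],0.4],[[-0.3,0.6,0.6],[0,0,0],0.4],[[-0.6,0.8,0.7],[0,0,0],0.4],[[-0.9,0.8,0.8],[0,0,0],0.4]]}}

```text
t: 27.95
ee_pos: [0.4595, -0.0166, 0.1406]
tool_rot: [-0.0, 0.667, 0.745, 0.001]
force: [0.3, -0.8, -0.7]
opening: 0.0515
```

Run:
```python
from h import *
st();view("scene","l1",(210,175),80,60,5);view("top","l2",(490,195),80,60,5)
```

```text
t 27.95 ee [ 0.4595 -0.0166  0.1406] open 0.0515 F [ 0.3 -0.8 -0.7] T [-0.04  0.    0.03] j [-0.213  0.115 -0.338  1.116  0.003  1.248]
ytool ang 0.11 level turn/2 [-0.0013  0.0008  0.    ]
l1 org 130 115 s 5
l2 org 410 135 s 5
```

View pics/l1.png

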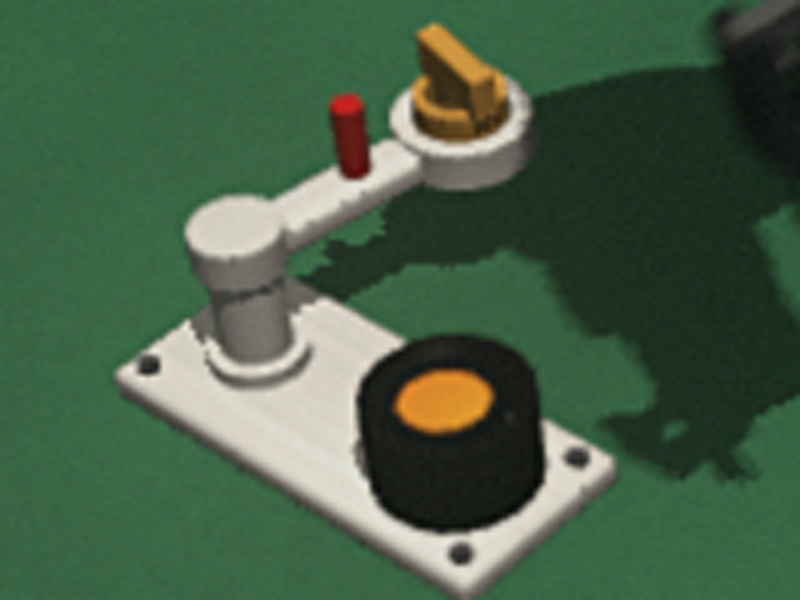

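View pics/l2.png

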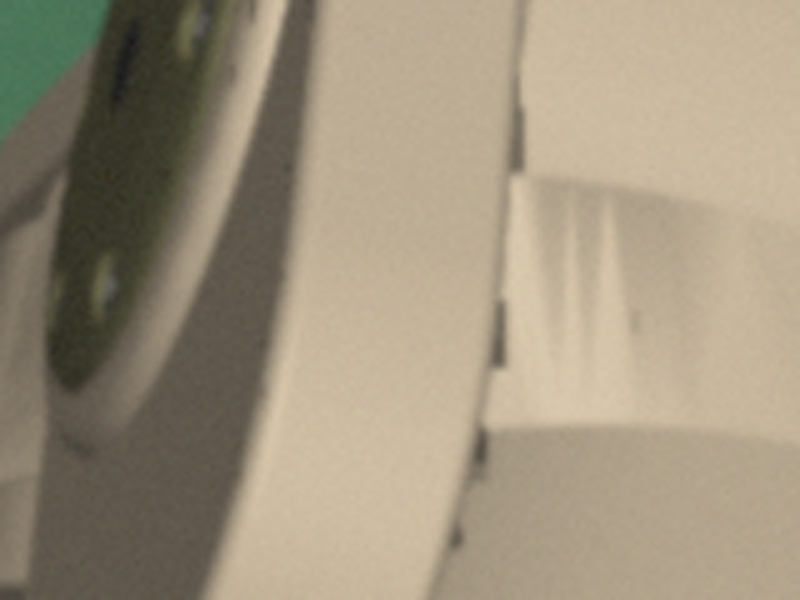

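Run:
```python
from h import *
np.set_printoptions(precision=4,suppress=True)
print('filter expect',proj("scene",[[.5966,-.141,.054],[.5966,-.141,.06]]),'seen',(219,195.2))
pv=[at("top",(514.25,163),.084),at("scene",(177.4,161),.084)];print('pivot',pv)
for n in("top","scene"):
  im=cv2.imread(f"pics/{n}0.png").astype(float);b,g,r=im[...,0],im[...,1],im[...,2]
  m=(r>g*1.8)&(r>b*1.8)&(r>70)&win(im.shape,(531,193) if n=="top" else (200,142),14)
  if n=="top": m&=(g<70)
  print(n,'peg',locate(n,m,.078,.114,.007))
print('pegtop',at("top",(531.2,191.2),.114),at("scene",(130+346/5,115+104/5),.114))
print('hub',at("top",(531,227),.08),at("scene",(130+462/5,115+118/5),.08))
print('yaw base: plate corners etc');
```

```text
filter expect [[219.1058 193.6118]
 [218.7762 191.343 ]] seen (219, 195.2)
pivot [array([ 0.6394, -0.2478,  0.084 ]), array([ 0.6414, -0.2405,  0.084 ])]
top peg (array([ 0.5831, -0.2621]), array([527.2717, 192.7391]), 92, 138.87508687982336)
scene peg (array([ 0.5826, -0.2621]), array([199.72, 141.39]), 100, 119.78720926085953)
pegtop [ 0.5813 -0.261   0.114 ] [ 0.5833 -0.2571  0.114 ]
hub [ 0.5271 -0.2735  0.08  ] [ 0.5311 -0.2679  0.08  ]
yaw base: plate corners etch.py:36: RuntimeWarning: The iteration is not making good progress, as measured by the 
 improvement from the last ten iterations.
  s=fsolve(lambda p:hullc(n,cyl(p[0],p[1],z0,z1,r))[0]-c,g)
```

The filter is seated flat just inside the rim, close to where it should project. Geometry from the fits:

- **Station:** pivot at about (0.640, -0.247), yaw about 0.39.
- **Arm:** direction about 194°, so the swing is about 1.41 rad.
- **Peg:** now at (0.582, -0.2615), and at (0.617, -0.192) when home.

I'll go above the peg with the jaws tangential to the swing.

Emit:
{"method": "carry_out", "body": {"series": [[[0.1,0,0],[0,0,0.09],0.4],[[0.3,-0.2,0],[0,0,0.18],0.4],[[0.5,-0.5,0],[0,0,0.27],0.4],[[0.7,-0.8,0],[0,0,0.36],0.4],[[0.817,-1,0],[0,0,0.45],0.4],[[0.817,-1,0],[0,0,0.54],0.4],[[0.817,-1,0],[0,0,0.63],0.4],[[0.817,-1,0],[0,0,0.72],0.4],[[0.817,-1,0],[0,0,0.81],0.4],[[0.817,-1,0],[0,0,0.855],0.4],[[0.817,-1,0],[0,0,0.855],0.4]]}}

```text
t: 29.42
ee_pos: [0.5805, -0.1677, 0.141]
tool_rot: [-0.001, -0.123, 0.992, 0.0]
force: [-0.9, -0.8, -0.2]
opening: 0.0509
```

Run:
```python
from h import *
st()
```

```text
t 29.43 ee [ 0.5805 -0.1677  0.141 ] open 0.0509 F [-0.9 -0.8 -0.2] T [ 0.01  0.01 -0.01] j [-0.414  0.391  0.028  1.21  -0.    -0.659]
ytool ang 1.8166 level turn/2 [-0.0002 -0.0011 -0.    ]
```

Emit:
{"method": "carry_out", "body": {"series": [[[0.01,-0.4,0],[0,0,0],0.4],[[0.01,-0.625,-0.1],[0,0,0],0.4],[[0.01,-0.625,-0.2],[0,0,0],0.4],[[0.01,-0.625,-0.2],[0,0,0],0.4]]}}

```text
t: 29.92
ee_pos: [0.5808, -0.2605, 0.109]
tool_rot: [-0.003, -0.122, 0.993, 0.002]
force: [0.1, 0.6, -0.0]
opening: 0.0512
```

Run:
```python
from h import *
st();view("scene","m1",(210,155))
```

```text
t 29.93 ee [ 0.5808 -0.2605  0.109 ] open 0.0512 F [ 0.1  0.6 -0. ] T [-0.   -0.02 -0.03] j [-0.547  0.472  0.072  1.178 -0.    -0.792]
ytool ang 1.8152 level turn/2 [-0.0014 -0.0027 -0.    ]
m1 org 145 105 s 6
```

View pics/m1.png

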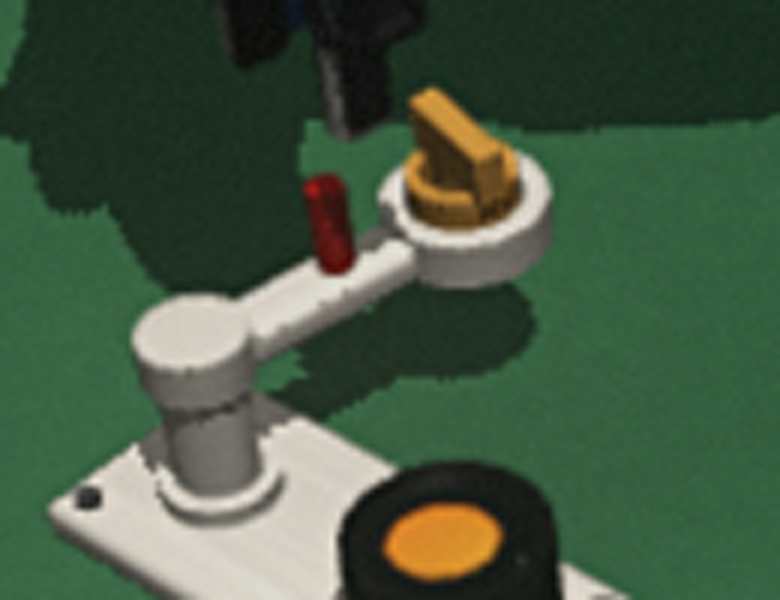

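Run:
```python
from h import *
np.set_printoptions(precision=1,suppress=True)
d=np.array([np.cos(1.815),np.sin(1.815),0])
for z in(.147,.15,.155):
  print((proj("scene",[[.5808,-.2605,z]+d*k for k in(.0255,-.0255)])-[145,105])*6)
```

```text
[[361.5 129.3]
 [271.6  65.2]]
[[360.4 121.8]
 [270.4  57.8]]
[[358.6 109.2]
 [268.4  45.4]]
```

Emit:
{"method": "carry_out", "body": {"series": [[[0.009,-0.007,-0.2],[-0.001,-0.003,0],0.4],[[0.009,-0.007,-0.35],[-0.001,-0.003,0],0.4],[[0.009,-0.007,-0.407],[-0.001,-0.003,0],0.4],[[0.009,-0.007,-0.407],[-0.001,-0.003,0],0.4],[[0.009,-0.007,-0.407],[-0.001,-0.003,0],1],[[0.009,-0.007,-0.407],[-0.001,-0.003,0],1],[[0.009,-0.007,-0.407],[-0.001,-0.003,0],1],[[0.009,-0.007,-0.407],[-0.001,-0.003,0],1]]}}

```text
t: 30.98
ee_pos: [0.5834, -0.2613, 0.0503]
tool_rot: [0.002, -0.123, 0.992, -0.0]
force: [-0.2, 2.7, 4.5]
opening: 0.0122
```

Run:
```python
from h import *
st();view("scene","m2",(210,155))
```

```text
t 30.98 ee [ 0.5834 -0.2613  0.0503] open 0.0122 F [-0.2  2.7  4.5] T [0.51 0.18 0.05] j [-0.547  0.505 -0.023  1.039  0.002 -0.793]
ytool ang 1.8166 level turn/2 [0.0001 0.0017 0.    ]
m2 org 145 105 s 6
```

View pics/m2.png

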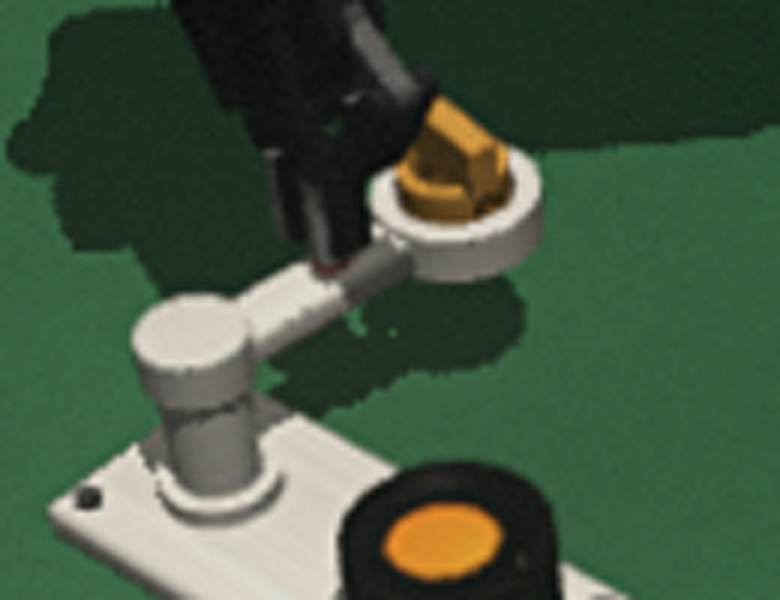

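Peg gripped at 12 mm opening. I'll compute the arc offsets.

Run:
```python
from h import *
P=np.array([.6403,-.247]);s=np.array([.5834,-.2613]);v=s-P
for k in range(5,95,5):
  a=-np.radians(k);c,si=np.cos(a),np.sin(a);w=P+np.array([c*v[0]-si*v[1],si*v[0]+c*v[1]])-s
  print(k,(w/.15).round(3),round(a/2,3))
```

```text
5 [-0.007  0.033] -0.044
10 [-0.011  0.067] -0.087
15 [-0.012  0.101] -0.131
20 [-0.01   0.135] -0.175
25 [-0.005  0.169] -0.218
30 [0.003 0.202] -0.262
35 [0.014 0.235] -0.305
40 [0.027 0.266] -0.349
45 [0.044 0.296] -0.393
50 [0.062 0.325] -0.436
55 [0.084 0.351] -0.48
60 [0.107 0.376] -0.524
65 [0.133 0.399] -0.567
70 [0.16  0.419] -0.611
75 [0.189 0.437] -0.654
80 [0.22  0.452] -0.698
85 [0.251 0.465] -0.742
90 [0.284 0.475] -0.785
```

Emit:
{"method": "carry_out", "body": {"series": [[[-0.007,0.033,0],[0,0,-0.044],1],[[-0.011,0.067,0],[0,0,-0.087],1],[[-0.012,0.101,0],[0,0,-0.131],1],[[-0.01,0.135,0],[0,0,-0.175],1],[[-0.005,0.169,0],[0,0,-0.218],1],[[0.003,0.202,0],[0,0,-0.262],1],[[0.014,0.235,0],[0,0,-0.305],1],[[0.027,0.266,0],[0,0,-0.349],1]]}}

```text
t: 32.02
ee_pos: [0.5859, -0.2214, 0.0503]
tool_rot: [0.0, 0.226, 0.974, -0.001]
force: [-4.1, 0.9, 2.7]
opening: 0.0128
```

Run:
```python
from h import *
s=st()
P=np.array([.6403,-.247]);v=s['ee_pos'][:2]-P;print(np.hypot(*v),np.degrees(np.arctan2(v[1],v[0]))%360)
view("scene","m3",(210,165))
```

```text
t 32.02 ee [ 0.5859 -0.2214  0.0503] open 0.0128 F [-4.1  0.9  2.7] T [0.13 0.75 0.07] j [-0.488  0.484 -0.058  1.028 -0.002 -0.032]
ytool ang 1.1152 level turn/2 [ 0.0013 -0.0001  0.    ]
0.06014664363728352 154.78262676823232
m3 org 145 115 s 6
```

View pics/m3.png

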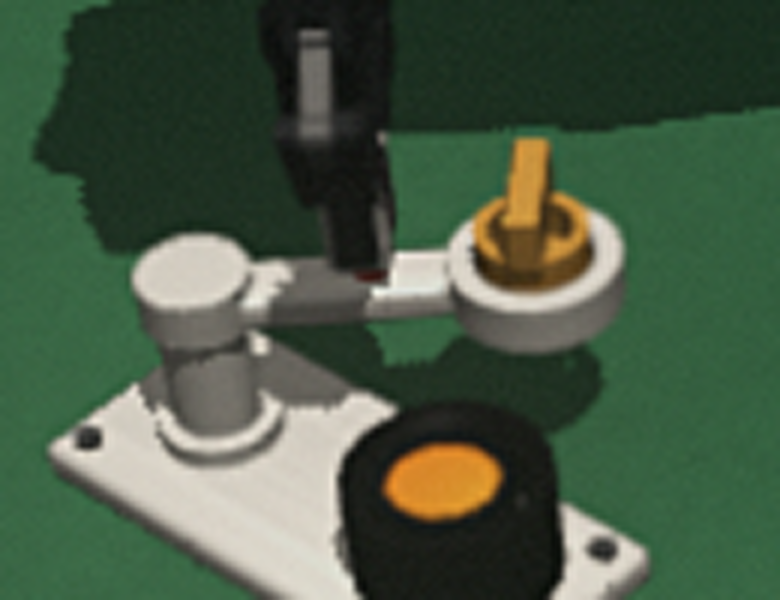

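Run:
```python
from h import *
P=np.array([.6403,-.247]);s=np.array([.5859,-.2214]);v=s-P
for k in range(5,50,5):
  a=-np.radians(k);c,si=np.cos(a),np.sin(a);w=P+np.array([c*v[0]-si*v[1],si*v[0]+c*v[1]])-s
  print(k,(w/.15).round(3),round(a/2,3))
```

```text
5 [0.016 0.031] -0.044
10 [0.035 0.06 ] -0.087
15 [0.057 0.088] -0.131
20 [0.08  0.114] -0.175
25 [0.106 0.137] -0.218
30 [0.134 0.158] -0.262
35 [0.163 0.177] -0.305
40 [0.195 0.193] -0.349
45 [0.227 0.206] -0.393
```

Emit:
{"method": "carry_out", "body": {"series": [[[0.016,0.031,0],[0,0,-0.044],1],[[0.035,0.06,0],[0,0,-0.087],1],[[0.057,0.088,0],[0,0,-0.131],1],[[0.08,0.114,0],[0,0,-0.175],1],[[0.106,0.137,0],[0,0,-0.218],1],[[0.134,0.158,0],[0,0,-0.262],1],[[0.163,0.177,0],[0,0,-0.305],1],[[0.185,0.188,0],[0,0,-0.335],1]]}}

```text
t: 33.08
ee_pos: [0.6131, -0.1925, 0.0503]
tool_rot: [-0.001, 0.535, 0.845, -0.001]
force: [-3.9, -0.1, 3.5]
opening: 0.0123
```

Run:
```python
from h import *
s=st()
P=np.array([.6403,-.247]);v=s['ee_pos'][:2]-P;print(np.hypot(*v),np.degrees(np.arctan2(v[1],v[0]))%360)
view("scene","m4",(210,165));view("top","m5",(470,185))
```

```text
t 33.08 ee [ 0.6131 -0.1925  0.0503] open 0.0123 F [-3.9 -0.1  3.5] T [ 0.1   0.66 -0.07] j [-0.428  0.516 -0.006  1.051 -0.003  0.701]
ytool ang 0.4419 level turn/2 [ 0.0008 -0.0013  0.    ]
0.0609360271032858 116.46847342621618
m4 org 145 115 s 6
m5 org 405 135 s 6
```

View pics/m4.png

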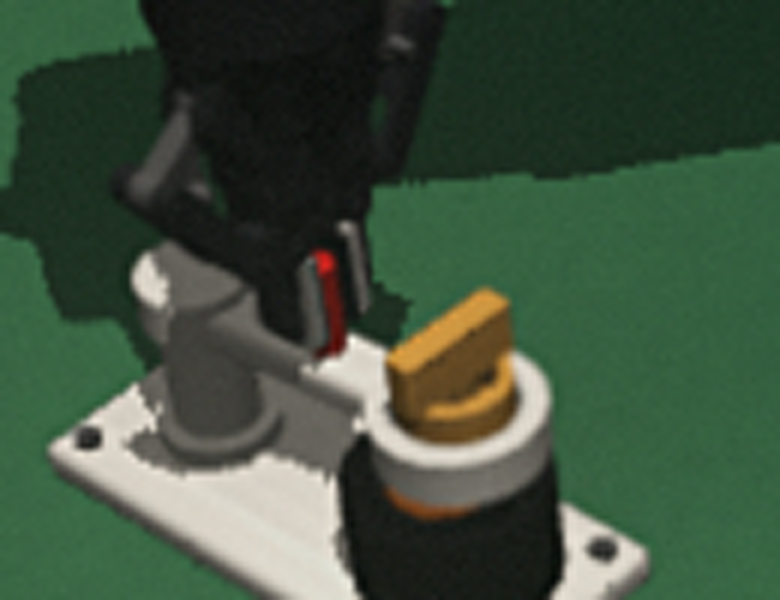

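Emit:
{"method": "carry_out", "body": {"series": [[[0.015,0.006,0],[0,0,-0.02],1],[[0.03,0.012,0],[0,0,-0.035],1],[[0.03,0.012,0],[0,0,-0.035],1]]}}

```text
t: 33.55
ee_pos: [0.6168, -0.1907, 0.0503]
tool_rot: [-0.001, 0.563, 0.826, -0.002]
force: [-6.7, 0.1, 3.7]
opening: 0.0122
```

Emit:
{"method": "carry_out", "body": {"series": [[[0.01,0.004,0],[0,0,0],1],[[0.02,0.007,0],[0,0,0],1],[[0.02,0.007,0],[0,0,0],1]]}}

```text
t: 33.92
ee_pos: [0.6166, -0.1908, 0.0503]
tool_rot: [-0.003, 0.563, 0.826, -0.004]
force: [-12.1, -1.8, 6.9]
opening: 0.0122
```

Run:
```python
from h import *
s=st()
P=np.array([.6403,-.247]);v=s['ee_pos'][:2]-P;print(np.hypot(*v),np.degrees(np.arctan2(v[1],v[0]))%360)
view("scene","m6",(210,165))
```

```text
t 33.92 ee [ 0.6166 -0.1908  0.0503] open 0.0122 F [-12.1  -1.8   6.9] T [-0.45  2.07 -0.04] j [-0.421  0.526  0.012  1.064 -0.007  0.776]
ytool ang 0.3738 level turn/2 [ 0.0016 -0.0048  0.    ]
0.06101584415215008 112.8254186908014
m6 org 145 115 s 6
```

View pics/m6.png

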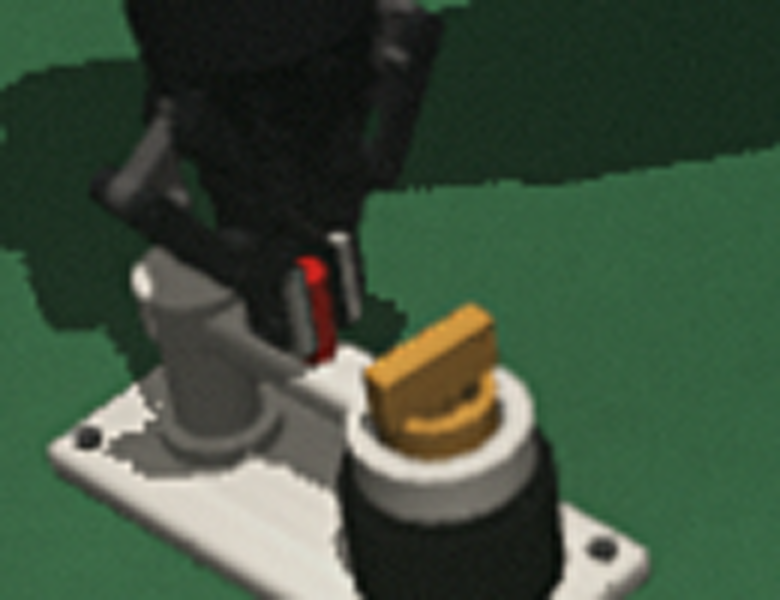

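The arm is home: a further push gave no motion and the force rose to 12 N, at 112.8° against an expected 112.5°. I'll release and back off upward.

Emit:
{"method": "carry_out", "body": {"series": [[[0,0,0],[0,0,0],0.6],[[0,0,0],[0,0,0],0.6],[[0,0,0],[0,0,0],0.6],[[0,0,0.2],[0,0,0],0.5],[[0,0,0.5],[0,0,0],0.5],[[-0.5,0,0.6],[0,0,0],0.5],[[-0.9,-0.3,0.6],[0,0,0],0.5],[[-1,-0.5,0.6],[0,0,0],0.5]]}}

```text
t: 34.98
ee_pos: [0.4654, -0.2655, 0.1411]
tool_rot: [-0.002, 0.562, 0.827, -0.004]
force: [0.2, 0.0, -0.1]
opening: 0.0428
```

Run:
```python
from h import *
s=st()
view("scene","n1",(210,170));view("top","n2",(475,190))
```

```text
t 34.98 ee [ 0.4654 -0.2655  0.1411] open 0.0428 F [ 0.2  0.  -0.1] T [-0.06 -0.06 -0.02] j [-0.663  0.264 -0.152  1.159 -0.008  0.532]
ytool ang 0.3763 level turn/2 [ 0.002  -0.0043  0.    ]
n1 org 145 120 s 6
n2 org 410 140 s 6
```

View pics/n1.png

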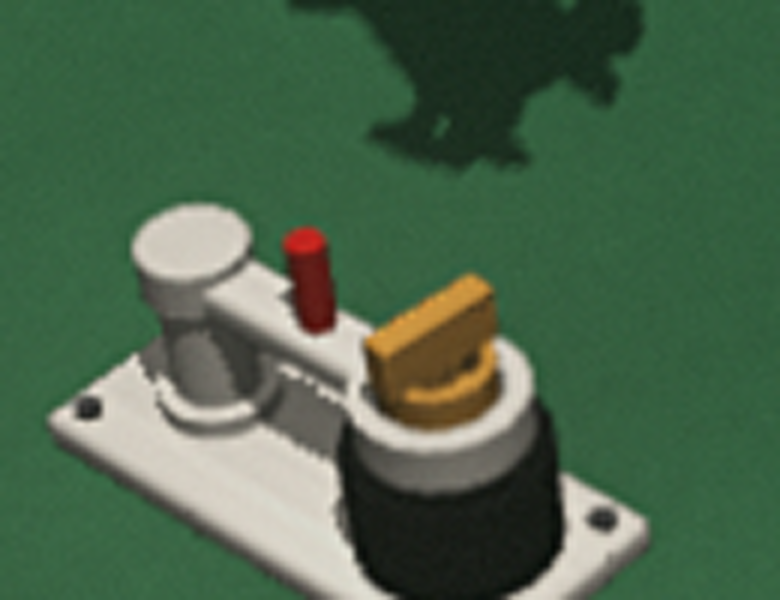

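View pics/n2.png

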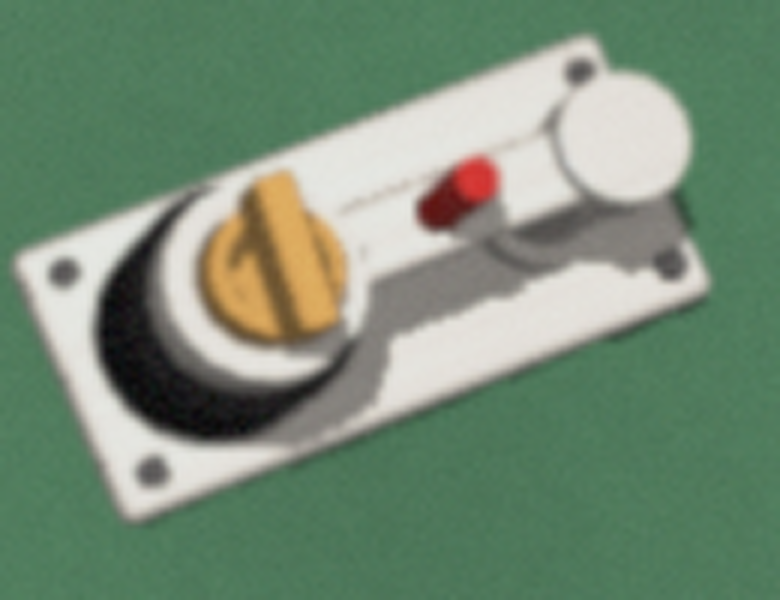

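Run:
```python
from h import *
np.set_printoptions(precision=4,suppress=True)
for n,o,p,q in(("scene",(145,120),(376,351),(485,283)),("top",(410,140),(272,178),(321,328))):
  a=at(n,np.array(p)/6+o,.112);b=at(n,np.array(q)/6+o,.112);d=a-b
  print(n,(a+b)/2,np.hypot(*d[:2]),np.degrees(np.arctan2(d[1],d[0])))
print('pegtop',at("scene",(145+305/6,120+240/6),.114),at("top",(410+478/6,140+180/6),.114))
print('boss',at("scene",(145+193/6,120+245/6),.084),at("top",(410+623/6,140+136/6),.084))
```

```text
scene [ 0.5971 -0.1351  0.112 ] 0.04473666720062625 17.01099723491194
top [ 0.5943 -0.1407  0.112 ] 0.0443731707308417 16.294299982504924
pegtop [ 0.6181 -0.1881  0.114 ] [ 0.616  -0.1919  0.114 ]
boss [ 0.6416 -0.2413  0.084 ] [ 0.64   -0.2471  0.084 ]
```

Emit:
{"method": "carry_out", "body": {"series": [[[0.2,0.2,0],[0,0,0.09],0.5],[[0.4,0.4,0],[0,0,0.18],0.5],[[0.6,0.6,0],[0,0,0.27],0.5],[[0.869,0.847,0],[0,0,0.36],0.5],[[0.869,0.847,0],[0,0,0.45],0.5],[[0.869,0.847,0],[0,0,0.54],0.5],[[0.869,0.847,0],[0,0,0.63],0.5],[[0.869,0.847,0],[0,0,0.7],0.5],[[0.869,0.847,0],[0,0,0.742],0.5],[[0.869,0.847,0],[0,0,0.742],0.5]]}}

```text
t: 36.33
ee_pos: [0.5952, -0.1413, 0.1408]
tool_rot: [0.002, -0.14, 0.99, -0.005]
force: [0.3, -0.0, 0.8]
opening: 0.0424
```

Run:
```python
from h import *
s=st()
view("scene","p1",(210,160))
```

```text
t 36.33 ee [ 0.5952 -0.1413  0.1408] open 0.0424 F [ 0.3 -0.   0.8] T [ 0.01 -0.01  0.01] j [-0.36   0.397  0.036  1.202 -0.007 -0.642]
ytool ang 1.8527 level turn/2 [0.0047 0.0024 0.    ]
p1 org 145 110 s 6
```

View pics/p1.png

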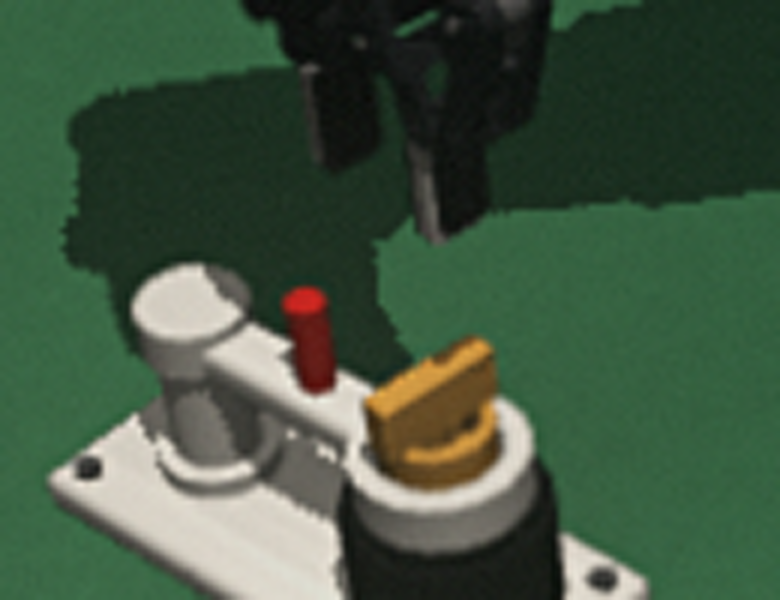

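Emit:
{"method": "carry_out", "body": {"series": [[[0.004,0.015,-0.2],[0.0047,0.0024,0.004],0.5],[[0.004,0.015,-0.4],[0.0047,0.0024,0.004],0.5],[[0.004,0.015,-0.5],[0.0047,0.0024,0.004],0.5],[[0.004,0.015,-0.562],[0.0047,0.0024,0.004],0.5],[[0.004,0.015,-0.562],[0.0047,0.0024,0.004],0.5]]}}

```text
t: 37.0
ee_pos: [0.5957, -0.1391, 0.0565]
tool_rot: [-0.0, -0.144, 0.99, 0.0]
force: [-0.6, -0.0, 0.9]
opening: 0.0428
```

Run:
```python
from h import *
s=st()
view("scene","p2",(210,160))
```

```text
t 37.0 ee [ 0.5957 -0.1391  0.0565] open 0.0428 F [-0.6 -0.   0.9] T [ 0.02  0.01 -0.05] j [-0.36   0.454 -0.09   1.027 -0.    -0.649]
ytool ang 1.8596 level turn/2 [-0.     -0.0002 -0.    ]
p2 org 145 110 s 6
```

View pics/p2.png

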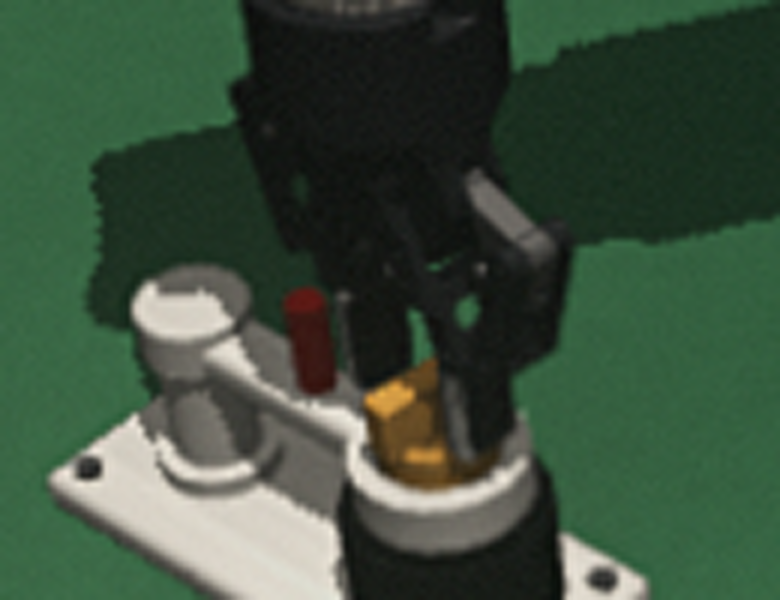

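Emit:
{"method": "carry_out", "body": {"series": [[[0,0,0],[0,0,0],1],[[0,0,0],[0,0,0],1],[[0,0,0],[0,0,0],1],[[0,0,0],[0,0,0],1]], "force": 50}}

```text
t: 37.55
ee_pos: [0.5967, -0.1387, 0.0584]
tool_rot: [0.001, -0.144, 0.99, -0.0]
force: [-0.6, 3.6, 6.2]
opening: 0.0108
```

Run:
```python
from h import *
s=st()
```

```text
t 37.55 ee [ 0.5967 -0.1387  0.0584] open 0.0108 F [-0.6  3.6  6.2] T [ 0.67  0.25 -0.04] j [-3.600e-01  4.520e-01 -8.800e-02  1.028e+00  1.000e-03 -6.490e-01]
ytool ang 1.8601 level turn/2 [-0.0001  0.0011  0.    ]
```

Emit:
{"method": "carry_out", "body": {"series": [[[0,0,-0.002],[0,0,-0.06],1],[[0,0,-0.004],[0,0,-0.12],1],[[0,0,-0.006],[0,0,-0.18],1],[[0,0,-0.007],[0,0,-0.24],1],[[0,0,-0.009],[0,0,-0.3],1],[[0,0,-0.011],[0,0,-0.36],1],[[0,0,-0.013],[0,0,-0.42],1],[[0,0,-0.015],[0,0,-0.5],1]]}}

```text
t: 38.55
ee_pos: [0.5964, -0.1397, 0.0563]
tool_rot: [0.001, 0.35, 0.937, -0.002]
force: [-0.7, -1.5, 0.8]
opening: 0.0109
```

Run:
```python
from h import *
s=st()
view("scene","q1",(210,160))
```

```text
t 38.55 ee [ 0.5964 -0.1397  0.0563] open 0.0109 F [-0.7 -1.5  0.8] T [-0.44  0.36  0.12] j [-0.359  0.454 -0.091  1.024 -0.003  0.357]
ytool ang 0.8547 level turn/2 [0.0019 0.0005 0.    ]
q1 org 145 110 s 6
```

View pics/q1.png

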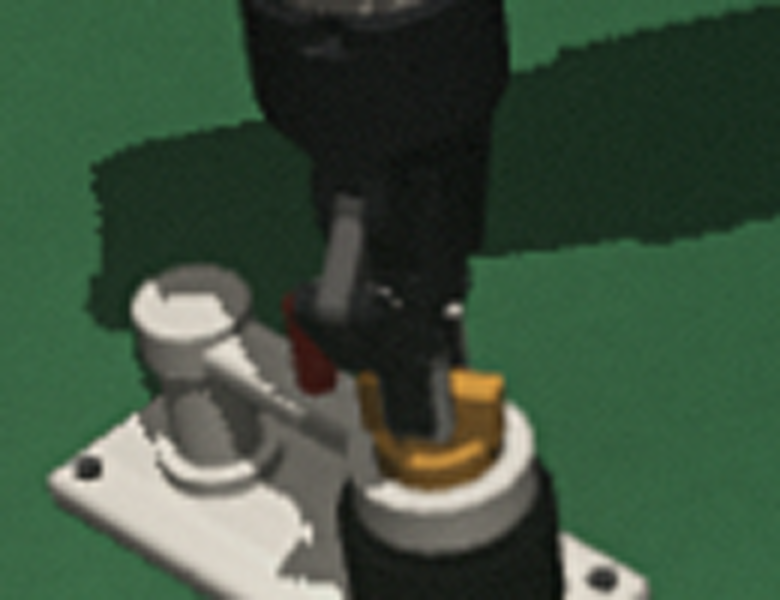

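Emit:
{"method": "carry_out", "body": {"series": [[[0,0,-0.002],[0,0,-0.06],1],[[0,0,-0.004],[0,0,-0.12],1],[[0,0,-0.006],[0,0,-0.18],1],[[0,0,-0.007],[0,0,-0.25],1],[[0,0,-0.007],[0,0,-0.25],1]]}}

```text
t: 39.22
ee_pos: [0.5958, -0.1401, 0.0553]
tool_rot: [0.0, 0.572, 0.82, -0.002]
force: [-2.8, -1.5, 1.8]
opening: 0.0106
```

Run:
```python
from h import *
s=st()
```

```text
t 39.23 ee [ 0.5958 -0.1401  0.0553] open 0.0106 F [-2.8 -1.5  1.8] T [-0.21  0.6  -0.08] j [-0.359  0.456 -0.09   1.025 -0.005  0.859]
ytool ang 0.3523 level turn/2 [ 0.0022 -0.001   0.    ]
```

Emit:
{"method": "carry_out", "body": {"series": [[[0,0,-0.001],[0,0,-0.05],1],[[0,0,-0.003],[0,0,-0.1],1],[[0,0,-0.003],[0,0,-0.1],1]]}}

```text
t: 39.6
ee_pos: [0.5956, -0.1402, 0.0552]
tool_rot: [0.0, 0.65, 0.76, -0.003]
force: [-3.5, -0.8, 3.8]
opening: 0.0108
```

Run:
```python
from h import *
s=st()
```

```text
t 39.6 ee [ 0.5956 -0.1402  0.0552] open 0.0108 F [-3.5 -0.8  3.8] T [-0.01  0.75 -0.01] j [-0.36   0.457 -0.089  1.026 -0.005  1.055]
ytool ang 0.1563 level turn/2 [ 0.0021 -0.0015  0.    ]
```

Emit:
{"method": "carry_out", "body": {"series": [[[0,0,-0.001],[0,0,-0.04],1],[[0,0,-0.002],[0,0,-0.08],1],[[0,0,-0.002],[0,0,-0.08],1]]}}

```text
t: 39.98
ee_pos: [0.5953, -0.1402, 0.0552]
tool_rot: [0.0, 0.707, 0.707, -0.003]
force: [-5.2, -0.8, 5.2]
opening: 0.0107
```

Run:
```python
from h import *
s=st(); view("scene","q2",(210,160))
```

```text
t 39.98 ee [ 0.5953 -0.1402  0.0552] open 0.0107 F [-5.2 -0.8  5.2] T [-0.08  0.82  0.25] j [-0.36   0.457 -0.089  1.027 -0.005  1.21 ]
ytool ang 0.0006 level turn/2 [ 0.0019 -0.0019  0.    ]
q2 org 145 110 s 6
```

View pics/q2.png

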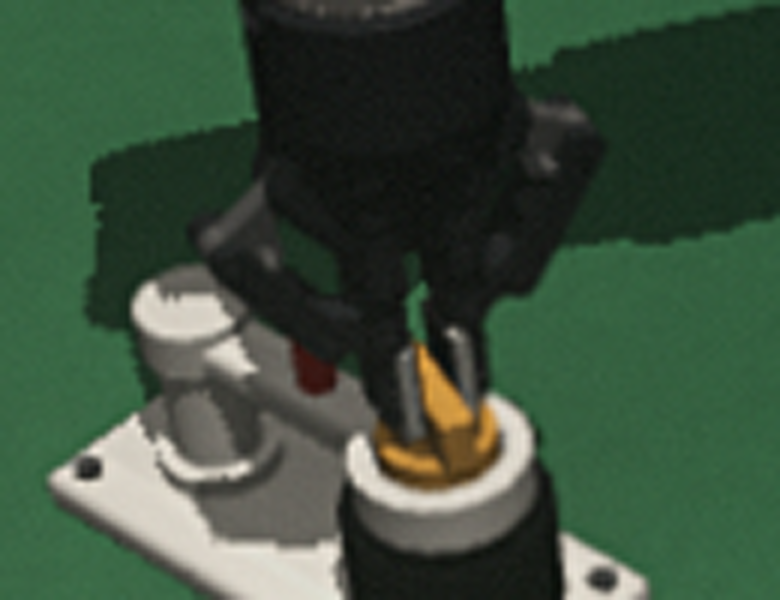

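Emit:
{"method": "carry_out", "body": {"series": [[[0.002,0,-0.001],[0,0,-0.03],1],[[0.002,0,-0.001],[0,0,-0.05],1],[[0.002,0,-0.001],[0,0,-0.05],1]]}}

```text
t: 40.4
ee_pos: [0.5952, -0.1402, 0.0552]
tool_rot: [-0.0, 0.74, 0.672, -0.003]
force: [-4.9, -1.2, 5.0]
opening: 0.0104
```

Run:
```python
from h import *
s=st()
```

```text
t 40.4 ee [ 0.5952 -0.1402  0.0552] open 0.0104 F [-4.9 -1.2  5. ] T [-0.06  0.96  0.48] j [-0.36   0.458 -0.088  1.029 -0.005  1.307]
ytool ang -0.0963 level turn/2 [ 0.0018 -0.0024  0.    ]
```

Torque climbed from about 0 to 0.25 to 0.48 N m over the last 0.25 rad, so the ring bears firmly at about 1.95 rad of turn. I'll release and retract straight up.

Emit:
{"method": "carry_out", "body": {"series": [[[0,0,0],[0,0,0],0.8],[[0,0,0],[0,0,0],0.7],[[0,0,0],[0,0,0],0.7],[[0,0,0.2],[0,0,0],0.7],[[0,0,0.5],[0,0,0],0.6],[[-0.3,0,0.6],[0,0,0],0.6],[[-0.7,-0.3,0.6],[0,0,0],0.6],[[-1,-0.7,0.6],[0,0,0],0.6],[[-1,-1,0.6],[0,0,0],0.6]]}}

```text
t: 41.52
ee_pos: [0.4443, -0.287, 0.1458]
tool_rot: [-0.0, 0.74, 0.673, -0.003]
force: [2.6, -1.1, 0.2]
opening: 0.0342
```

Run:
```python
from h import *
s=st()
view("scene","r1",(210,170));view("top","r2",(475,190));
```

```text
t 41.52 ee [ 0.4443 -0.287   0.1458] open 0.0342 F [ 2.6 -1.1  0.2] T [-0.02 -0.15 -0.04] j [-0.722  0.245 -0.165  1.162 -0.005  0.944]
ytool ang -0.0948 level turn/2 [ 0.0017 -0.0022  0.    ]
r1 org 145 120 s 6
r2 org 410 140 s 6
```

View pics/r1.png

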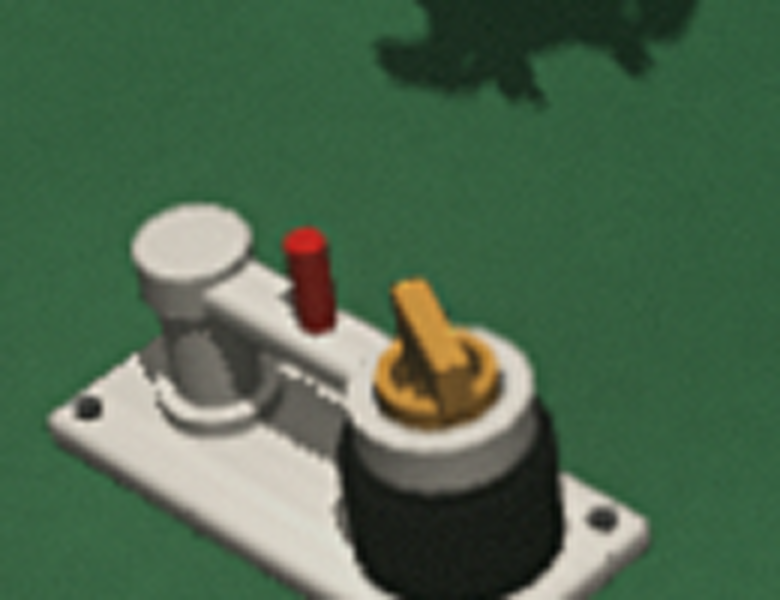

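View pics/r2.png

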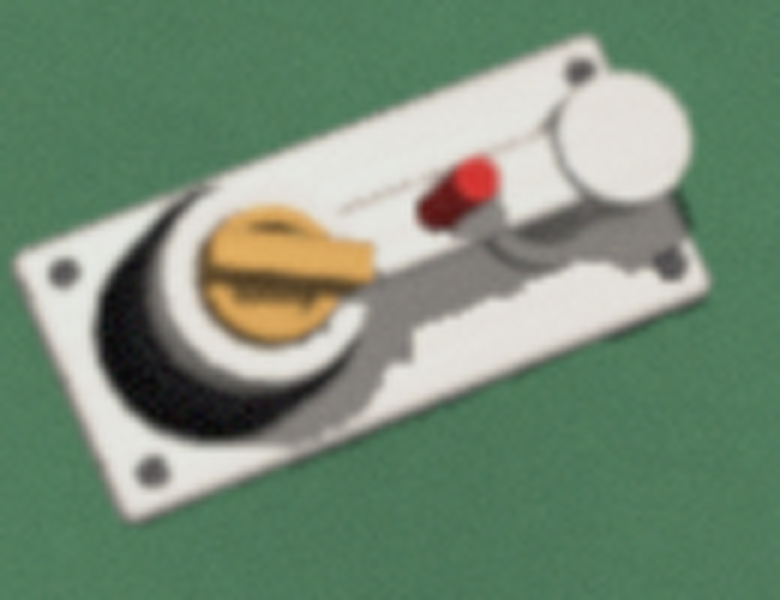

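Run:
```python
from h import *
np.set_printoptions(precision=4,suppress=True)
for n,o,p,q in(("scene",(145,120),(409,286),(452,365)),("top",(410,140),(206,252),(373,261))):
  a=at(n,np.array(p)/6+o,.108);b=at(n,np.array(q)/6+o,.108);d=a-b
  print(n,(a+b)/2,np.hypot(*d[:2]),np.degrees(np.arctan2(d[1],d[0])))
print('tool',np.degrees(-.0963-np.pi/2))
```

```text
scene [ 0.5974 -0.1361  0.108 ] 0.04202285292349486 -94.5454870499664
top [ 0.5943 -0.14    0.108 ] 0.04700840369731356 88.28105376814327
tool -95.51758356710982
```

The bar reads about 1.9 rad from its start in both cameras. I'll do one last overall check before handing in.

Run:
```python
from h import *
im=bot.read_camera("scene");cv2.imwrite("pics/z1.png",im)
a=cv2.imread("pics/r1.png");b=cv2.resize(im[120:220,145:275],None,fx=6,fy=6,interpolation=cv2.INTER_CUBIC)
print('diff since release',np.abs(a.astype(int)-b)[150:].mean())
```

```text
diff since release 1.2659791073124407
```

View pics/z1.png

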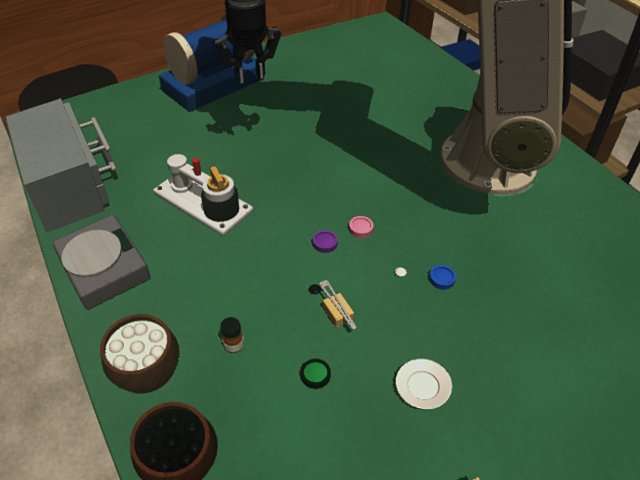

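The arm is home over the barrel at about (218,190), and the crossbar hasn't moved since release. The other items are at their starting pixels: green (315,373), saucer (423,384), stones, tweezers, jar and look-alikes. I'm handing in.

```bash
python3 -c "
from workcell import bot
print(bot.hand_in(), bot.get_state()['t'])"
```

```text
the job is handed in; nothing more can be done
the job is handed in; nothing more can be done
```

The lamp is assembled and handed in after about 42 s of the 72 s allowed; the hand-in gave no verdict. I dropped the lens, then the spacer, then the amber filter into the barrel. I swung the arm home by its red peg, and only then turned the retaining ring clockwise.

**Last checks**
- **Optics:** each piece looked flat and centred in the camera picture after it was dropped. I could not see the filter once the arm covered it.
- **Arm:** it is against its stop. A further push gave no movement and the force rose to 12 N, at 112.8° against an estimated 112.5°.
- **Retaining ring:** the tool turned it about 1.95 rad, and the torque rose to about 0.48 N m at the end. After release the cameras gave 1.89 and 1.94 rad, so it may have eased back slightly. It did not move between my last two pictures.
- **Everything else:** the green filter, stones, tweezer block, jar, saucer and look-alikes were where they started.

**What went wrong or disagreed**
- **Height error:** the reported tool height was off by about 37 mm. The first lens grasp closed above the lens, so I touched the bench with shut fingers to measure the error, at about 52 N.
- **Second miss:** one grasp of the amber filter was too high and slipped off its top without moving it.
- **Camera mismatch:** the scene and top cameras disagreed by up to about 7 mm on the higher parts of the station.

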